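# Check jar caps and pack the tight ones

### The job

Try the cap of every white jar with a gentle anticlockwise twist of an eighth of a turn: on a loose one the cap turns by itself, on a tight one the whole jar comes round with it. Stand the loose-capped jars upright in the shallow steel tray for re-capping, each with its cap left turned by that eighth of a turn, and stand the tight, heavy jars in a row on the floor of the grey crate. Only when every cap has been tried and all the tight jars are packed, lay the light flat box (or both, if there are two, side by side) level on top of their caps, over the crate; do not knock the glass flask about.

Things in the scene. Friction and masses are not known exactly. Their poses are not given: they have to be found in the camera images.
- jar_a_mid (a point): square white plastic jar with round blue screw cap, all jars alike. Body 56 x 56 mm, 52 mm tall; cap 46 mm diameter, from 63 to 92 mm above the underside; jar 92 mm tall in all, 0.3 kg. Point on its axis, 46 mm above the underside; z up, x and y square to the body's sides (fixed to the body, not the cap). It can be carried by its cap; in the air it turns with the cap.
- cap_a (a joint): turn of jar_a's cap against its body, rad: 0 at the start, + anticlockwise from above, free to 2.5, stays where left, never comes off. A loose cap turns under 0.01 N m while the jar stands still; a tight one holds (over 1 N m), so that a jar standing free goes round with it. A white bar moulded across the cap's top shows its turn
- jar_b_mid (a point): square white plastic jar with round blue screw cap, all jars alike. Body 56 x 56 mm, 52 mm tall; cap 46 mm diameter, from 63 to 92 mm above the underside; jar 92 mm tall in all, 0.3 kg. Point on its axis, 46 mm above the underside; z up, x and y square to the body's sides (fixed to the body, not the cap). It can be carried by its cap; in the air it turns with the cap.
- cap_b (a joint): turn of jar_b's cap against its body, rad: 0 at the start, + anticlockwise from above, free to 2.5, stays where left, never comes off. A loose cap turns under 0.01 N m while the jar stands still; a tight one holds (over 1 N m), so that a jar standing free goes round with it. A white bar moulded across the cap's top shows its turn
- jar_c_mid (a point): square white plastic jar with round blue screw cap, all jars alike. Body 56 x 56 mm, 52 mm tall; cap 46 mm diameter, from 63 to 92 mm above the underside; jar 92 mm tall in all, 0.3 kg. Point on its axis, 46 mm above the underside; z up, x and y square to the body's sides (fixed to the body, not the cap). It can be carried by its cap; in the air it turns with the cap.
- cap_c (a joint): turn of jar_c's cap against its body, rad: 0 at the start, + anticlockwise from above, free to 2.5, stays where left, never comes off. A loose cap turns under 0.01 N m while the jar stands still; a tight one holds (over 1 N m), so that a jar standing free goes round with it. A white bar moulded across the cap's top shows its turn
- jar_d_mid (a point): square white plastic jar with round blue screw cap, all jars alike. Body 56 x 56 mm, 52 mm tall; cap 46 mm diameter, from 63 to 92 mm above the underside; jar 92 mm tall in all, 0.3 kg. Point on its axis, 46 mm above the underside; z up, x and y square to the body's sides (fixed to the body, not the cap). It can be carried by its cap; in the air it turns with the cap.
- cap_d (a joint): turn of jar_d's cap against its body, rad: 0 at the start, + anticlockwise from above, free to 2.5, stays where left, never comes off. A loose cap turns under 0.01 N m while the jar stands still; a tight one holds (over 1 N m), so that a jar standing free goes round with it. A white bar moulded across the cap's top shows its turn
- jar_e_mid (a point): square white plastic jar with round blue screw cap, all jars alike. Body 56 x 56 mm, 52 mm tall; cap 46 mm diameter, from 63 to 92 mm above the underside; jar 92 mm tall in all, 0.3 kg. Point on its axis, 46 mm above the underside; z up, x and y square to the body's sides (fixed to the body, not the cap). It can be carried by its cap; in the air it turns with the cap.
- cap_e (a joint): turn of jar_e's cap against its body, rad: 0 at the start, + anticlockwise from above, free to 2.5, stays where left, never comes off. A loose cap turns under 0.01 N m while the jar stands still; a tight one holds (over 1 N m), so that a jar standing free goes round with it. A white bar moulded across the cap's top shows its turn
- crate: grey plastic open crate, fixed to the worktop, 235 (its x) x 90 (its y) x 58 mm high, walls and floor 5 mm, inner 225 x 80 mm; room for three jars in one row along its x, about 72 mm apart; the caps stand above the walls. Origin at the centre of its underside, on the worktop; z up
- tray: shallow steel tray (the re-capping tray), fixed to the worktop, 170 (its x) x 100 (its y) x 16 mm high, walls and floor 4 mm, inner 162 x 92 mm; room for two jars side by side along its x, about 75 mm apart. Origin at the centre of its underside, on the worktop; z up
- light_box_1_mid (a point): flat light box (white with a green lid, an empty cuvette box, 60 g, lid stays shut; rests level when centred on one cap), 61 (its x) x 105 (its y) x 26 mm high; one or two such boxes are there. This point is its centre, 13 mm above its underside; z up
- light_box_2_mid (a point): flat light box (white with a green lid, an empty cuvette box, 60 g, lid stays shut; rests level when centred on one cap), 61 (its x) x 105 (its y) x 26 mm high; one or two such boxes are there. This point is its centre, 13 mm above its underside; z up
- flask: bystander: small glass conical flask, 50 mm wide, 85 mm tall, standing on the worktop; origin at the centre of its underside

How it is judged:
By the outcome, as a careful person would: the job done as asked, in the order asked, and still so for the second after the job is handed in, with the robot touching nothing.
Of light_box_1, light_box_2 only 1 to 2 are there at a start; the rules pass over those that are not, and their reading is None.
At some moment in a run one of jar_a, jar_b, jar_c, jar_d, jar_e may be knocked a few centimetres aside while the robot is not near it.
It also fails if it takes over 210 s, if anything falls off the work surface, if the arm or the gripper's body presses on something with over 40 N, if the wrist force passes 120 N, or if a joint passes its speed limit or range.

### The arm

A 6-joint arm with a two-finger parallel gripper is mounted at the origin on a cart in front of the work surface, level with it; the furniture and walls round the work are solid. World frame = base frame: x ahead of the robot, y to its left, z up, the work surface at z = 0. Lengths are in mm, angles in degrees, forces in N, time in s.
With the tool pointing down it reaches from about 325 to 925 mm from the base axis. Payload 3.1 kg.
Tool frame: the origin (TCP) lies on the centre line of the jaws, within the pads' length; the fingertips stand 19 mm ahead of it and the grasp point (between the pads) is the TCP; z points along the fingers, x is the direction in which the jaws open and shut, and the axes are right-handed (so a half turn about z gives the same grasp; the last joint's range is limited). The gripper opens to 85 mm and grips with 20 to 120 N. Pads are 22 mm wide; open, the fingers measure 114 mm over their backs; the gripper's body (76 mm by 85 mm) begins 54 mm behind the grasp point. The pads swing forward as they close: fully open they stand 13 mm farther back than shut.
Start: joints at [61.868, 12.427, 92.441, -0, 75.132, -6.429], TCP at [231.111, 580.713, 250.3] pointing down, gripper open.
Joint ranges: [-157.48, 157.48], [-44.54, 120.13], [17.64, 146.25], [-64.5, 244.5], [7.68, 150.69], [-147.95, 147.95]. Speed limits (degrees/s): [159.86, 159.86, 180, 180, 180, 180].

### API

Orientations are given as a 3x3 rotation matrix whose columns are the frame's x, y, z axes.
In Python, from bench import robot gives the robot as it stands. The module is installed in compiled form; this text tells all that it offers.
- The arm moves only by the tool carry_out, never from a script. Its argument "series" is a list of rows, each an object of numbers: "x", "y", "z": the shift along the tool's x, y, z in cm; "spin": the turn about the tool's z in degrees; "hand": the closure, from 0 (fully open) to 1 (shut). A call has 1 to 20 rows; each row is the pose to reach, as a shift and turn from the pose commanded when the call began, along the tool's axes at that moment; what a row does not reach only later rows make up. A row lasts 1/10 s, in which the tool goes at most 50 mm and 8.59 degrees, less where a joint would pass 70% of its speed; a pose out of reach is approached as far as the arm can. A call with a gripper value outside its range is refused whole. The fingers move at their own pace and stop on an object; "squeeze" is the grip in N (left out, the last holds). Time passes only in rows, so rows that repeat a pose let the fingers close. It gives the time, the measured TCP pose, the force and the opening at its end, in the units of the state.
- robot.state(): the state, without advancing time (a new reading comes with each control period).
- robot.grab_frame(name): name is "scene" or "side" or "wrist"; returns a dict with "image" (420x560x3 uint8, red, green, blue), "range_z" (420x560 float32, mm along the optical axis (not along the pixel's ray), 0 where there is no reading), "K" (3x3 intrinsics, pixels), "xyz" and "orientation" of the camera in the world; the wrist camera has in their place "T_tool_cam" (4x4, takes a point from camera to tool coordinates, whose origin is the TCP and whose axes are the tool frame's). Camera axes: x right, y down, z forward; pixel columns grow to the right and rows downward; lengths in mm; the calibration is good to about 2 mm. A picture is of the moment at which its call begins: read the wrist's pose just before it.
- robot.hand_in(): hands the job in, once; it reports no verdict.
The state is a dict: "clock": time; "joints": joint angles; "qd": joint speeds; "tau": joint torques, N m; "position": TCP position; "eef_rot": TCP orientation; "force": force on the tool from outside, world axes, zero at the start; "wrist_torque": the same for the moment, N m; "opening": finger opening in mm.
Only numpy, scipy, OpenCV 4.12 (cv2) and the standard library are available. Lean on these libraries where they do the work, as an engineer would, in place of code of your own. Each camera call takes 0.05 s, during which the arm holds its last target.

## Working session

There is one attempt and no reset: what is moved stays moved. The work goes in short steps, Python scripts to look and compute and a tool call to move; the robot and the scene stay as the last step left them, time stands still between calls to the robot, and variables do not carry over. Pictures are saved under pics/ and viewed, and the job is handed in when it is done.

Besides the shell and the picture viewer there is one more tool, called as name([rows], argument=value, ...), one row to a line, values as JSON. carry_out: Moves the arm, as the interface text tells. Its arguments: {"type":"object","properties":{"series":{"type":"array"},"squeeze":{"type":"number"}},"required":["series"]}

```bash
ls; mkdir -p pics; cat > h.py <<'E'
import numpy as np,cv2
from bench import robot
def save(name,fn,f=None):
    f=f or robot.grab_frame(name); cv2.imwrite('pics/'+fn,f['image'][:,:,::-1]); return f
def world(f,st=None):
    K=f['K'];z=f['range_z'];h,w=z.shape
    u,v=np.meshgrid(np.arange(w),np.arange(h))
    P=np.stack([(u-K[0,2])/K[0,0]*z,(v-K[1,2])/K[1,1]*z,z],-1)
    if 'T_tool_cam' in f:
        T=np.array(f['T_tool_cam']);P=P@T[:3,:3].T+T[:3,3]
        R=np.array(st['eef_rot']);t=np.array(st['position'])
    else: R=np.array(f['orientation']);t=np.array(f['xyz'])
    W=P@R.T+t; W[z<=0]=np.nan
    return W
E
python3 - <<'E'
from h import *
s=robot.state();print({k:np.round(v,3).tolist() for k,v in s.items()})
for n in ['scene','side','wrist']:
    f=save(n,n+'0.png'); np.savez('pics/%s0.npz'%n,**{k:v for k,v in f.items()})
    print(n,{k:np.round(f[k],3).tolist() for k in f if k not in('image','range_z')})
E
```

```text
pics
{'clock': 0.0, 'joints': [61.868, 12.478, 92.53, -0.001, 75.129, -6.428], 'qd': [0.066, 0.01, -0.082, -0.04, 0.018, -0.014], 'tau': [-0.0, -39.684, -30.386, -0.0, 0.01, 0.0], 'position': [230.75, 580.021, 248.943], 'eef_rot': [[0.37, 0.929, -0.001], [0.929, -0.37, -0.002], [-0.002, -0.0, -1.0]], 'force': [0.335, 0.562, -0.604], 'wrist_torque': [0.022, -0.009, -0.044], 'opening': 85.256}
scene {'K': [[467.518, 0.0, 278.927], [0.0, 467.518, 205.031], [0.0, 0.0, 1.0]], 'xyz': [-201.569, -995.863, 761.167], 'orientation': [[0.806, -0.292, 0.515], [-0.592, -0.417, 0.69], [0.013, -0.861, -0.509]]}
side {'K': [[459.88, 0.0, 278.67], [0.0, 459.88, 204.915], [0.0, 0.0, 1.0]], 'xyz': [147.945, 990.977, 879.494], 'orientation': [[-0.948, -0.181, 0.264], [-0.319, 0.568, -0.759], [-0.013, -0.803, -0.596]]}
wrist {'K': [[365.692, 0.0, 278.318], [0.0, 365.692, 202.976], [0.0, 0.0, 1.0]], 'T_tool_cam': [[1.0, 0.0, -0.001, -0.275], [0.0, 0.946, 0.325, -84.672], [0.001, -0.325, 0.946, -123.373], [0.0, 0.0, 0.0, 1.0]]}
```

View pics/scene0.png

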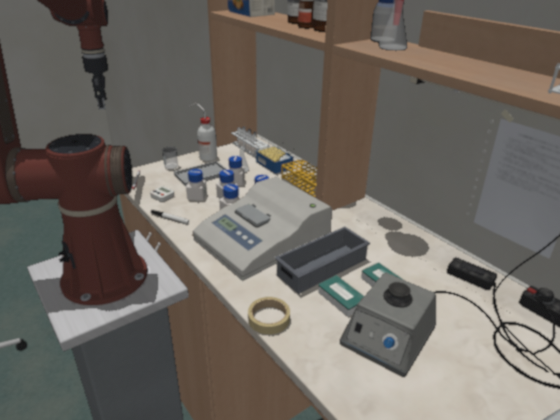

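View pics/side0.png

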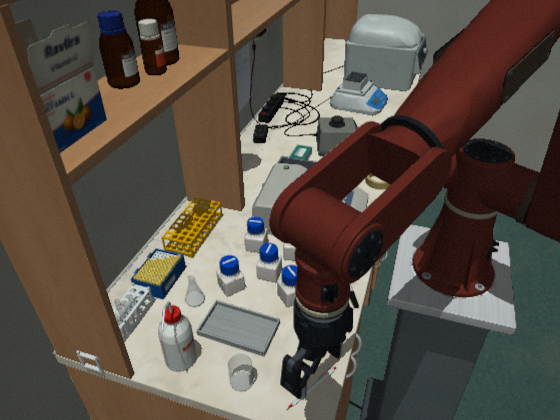

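View pics/wrist0.png

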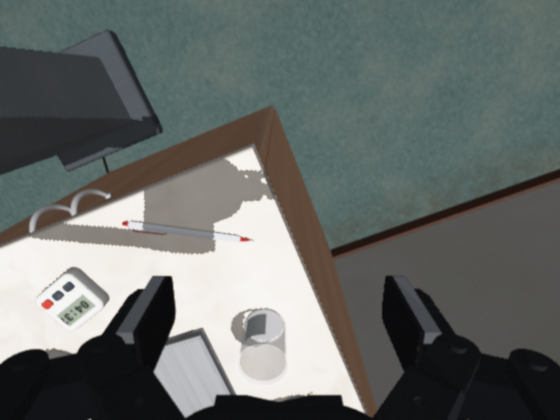

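Five jars with blue caps near the scale (side view caps at about (256,226), (268,250), (230,265), (290,275)), crate at scene (322,258), two green-lidded boxes at scene (345,290) and (380,275), tray at side (238,327), flask at side (195,290). Now to measure them.

```bash
python3 - <<'E'
from h import *
for n in ['scene','side']:
    f=dict(np.load(f'pics/{n}0.npz')); W=world(f); im=f['image'].astype(int)
    r,g,b=im[...,0],im[...,1],im[...,2]
    def comp(m,nm,mn=15):
        k,l,s,c=cv2.connectedComponentsWithStats(m.astype(np.uint8))
        for i in range(1,k):
            if s[i,4]<mn: continue
            P=W[l==i]; P=P[~np.isnan(P[:,0])]
            if len(P): print(n,nm,c[i].round(),s[i,4],'min',np.percentile(P,3,axis=0).round(),'max',np.percentile(P,97,axis=0).round())
    onT=(W[...,0]>250)&(W[...,0]<1000)&(W[...,2]>-10)&(W[...,2]<200)
    comp((b>r+50)&(b>g+30)&onT,'blue')
    comp((g>r+25)&(g>b-5)&onT,'green')
E
python3 - <<'E'
import cv2
for n,(x0,y0,x1,y1) in {'scene':(120,100,460,340),'side':(60,150,420,420)}.items():
    im=cv2.imread(f'pics/{n}0.png')[y0:y1,x0:x1]; cv2.imwrite(f'pics/{n}0z.png',cv2.resize(im,None,fx=2.2,fy=2.2,interpolation=cv2.INTER_CUBIC))
E
```

```text
scene blue [235. 162.] 105 min [513. 221.  70.] max [554. 261.  93.]
scene blue [195. 175.] 137 min [358. 207.  70.] max [398. 252.  94.]
scene blue [226. 176.] 127 min [436. 149.  70.] max [476. 187.  93.]
scene blue [260. 178.] 46 min [510.  68.  89.] max [547.  97.  94.]
scene blue [230. 191.] 151 min [396.  55.  68.] max [439. 101.  93.]
scene blue [388. 342.] 62 min [ 356. -610.   64.] max [ 369. -598.   76.]
scene green [375. 271.] 179 min [ 523. -425.   23.] max [ 579. -380.   28.]
scene green [341. 292.] 505 min [ 399. -455.   23.] max [ 456. -356.   28.]
side blue [377.  99.] 209 min [  323. -1006.    28.] max [ 382. -863.   69.]
side blue [255. 225.] 238 min [513.  61.  67.] max [552. 102.  96.]
side blue [269. 252.] 281 min [440. 156.  68.] max [481. 195.  95.]
side blue [169. 252.] 24 min [710. 218.  42.] max [751. 222.  50.]
side blue [229. 265.] 287 min [519. 228.  69.] max [559. 269.  95.]
side blue [289. 275.] 251 min [368. 215.  68.] max [402. 256.  95.]
side blue [151. 288.] 175 min [689. 337.   6.] max [764. 342.  49.]
side green [300. 152.] 166 min [ 525. -474.   23.] max [ 581. -337.   57.]
```

View pics/scene0z.png

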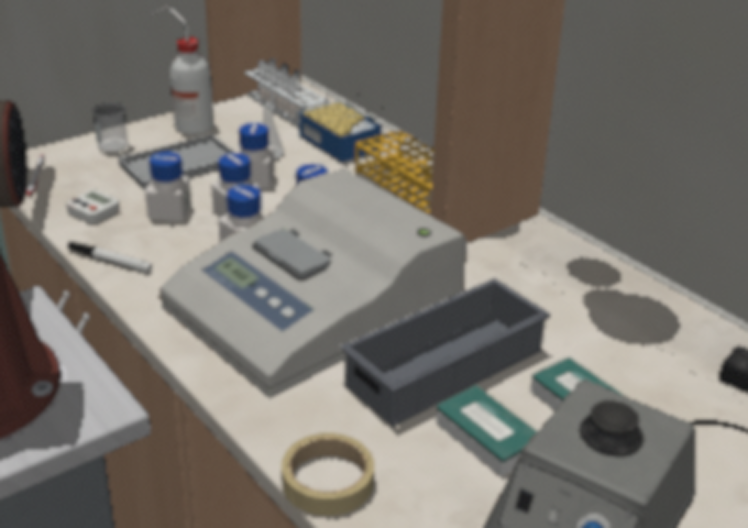

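View pics/side0z.png

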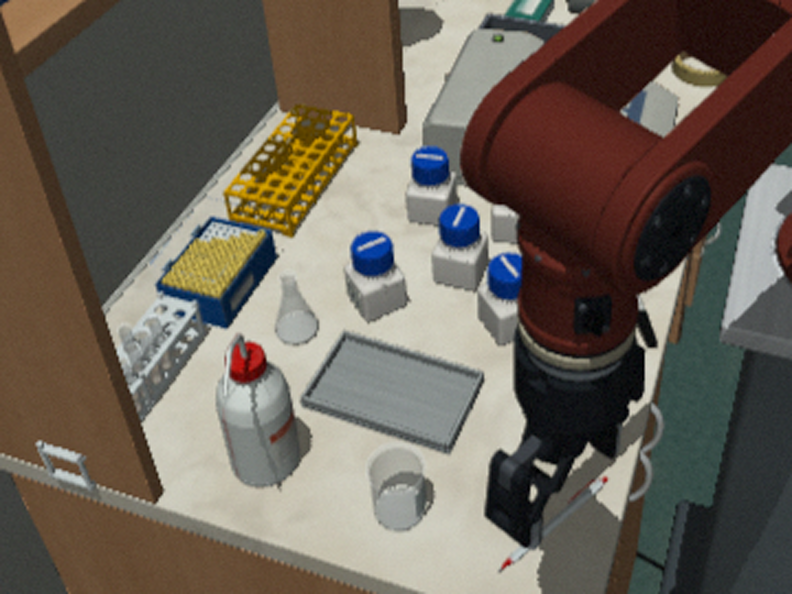

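```bash
python3 - <<'E'
from h import *
# ortho maps  1 px=2mm ; x 250..800 , y -700..700
H=np.zeros((400,700,3),np.uint8)
Z=np.full((400,700),-99.)
for n in ['side','scene']:
    f=dict(np.load(f'pics/{n}0.npz')); W=world(f); im=f['image']
    ok=~np.isnan(W[...,0])&(W[...,2]<230)&(W[...,2]>-30)
    P=W[ok];C=im[ok]
    r=((850-P[:,0])/1.5).astype(int); c=((600-P[:,1])/1.75).astype(int)
    for i in np.argsort(P[:,2]):
        if 0<=r[i]<400 and 0<=c[i]<700 and P[i,2]>=Z[r[i],c[i]]:
            H[r[i],c[i]]=C[i]; Z[r[i],c[i]]=P[i,2]
cv2.imwrite('pics/ortho.png',H[:,:,::-1])
Zc=cv2.applyColorMap(np.clip((Z+30)*1.0,0,255).astype(np.uint8),cv2.COLORMAP_JET)
cv2.imwrite('pics/orthoz.png',Zc)
# scale
f=dict(np.load('pics/scene0.npz'));W=world(f)
for (u,v) in [(312,205),(255,215),(330,215),(240,265),(200,230),(245,255),(410,300),(400,293),(385,320),(436,300),(345,340),(370,352),(268,315)]:
    print((u,v),W[v,u].round())
E
```

```text
(312, 205) [ 526. -172.  115.]
(255, 215) [398. -84.  84.]
(330, 215) [ 567. -203.   84.]
(240, 265) [ 274. -203.   43.]
(200, 230) [265. -12.  47.]
(245, 255) [ 294. -194.   59.]
(410, 300) [ 460. -570.  101.]
(400, 293) [ 448. -551.  113.]
(385, 320) [ 383. -573.   91.]
(436, 300) [ 612. -541.    0.]
(345, 340) [ 328. -524.   26.]
(370, 352) [ 345. -579.   30.]
(268, 315) [ 257. -347.   -2.]
```

View pics/ortho.png

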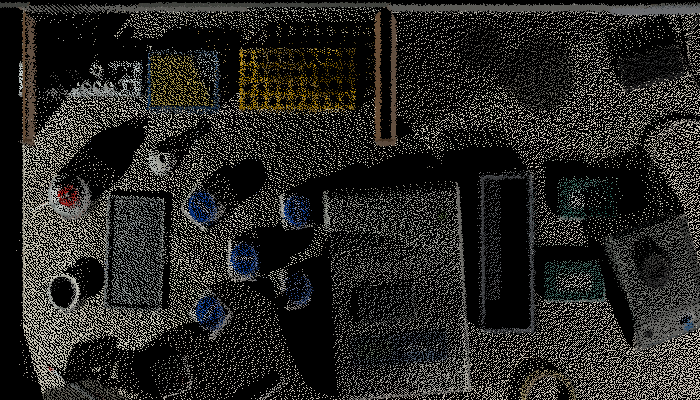

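View pics/orthoz.png

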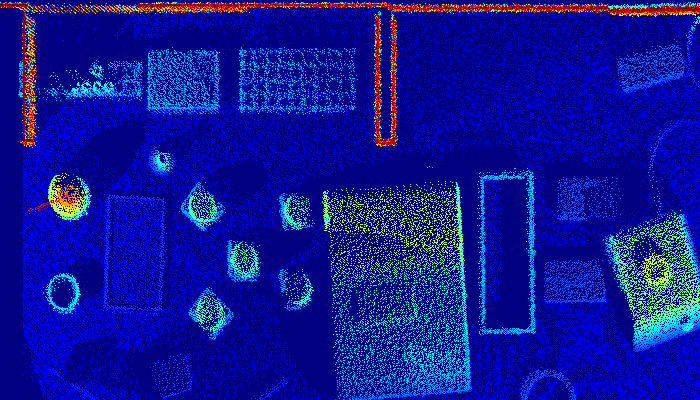

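carry_out([
  {"z":-5,"x":-2,"y":3},
  {"z":-10,"x":-6,"y":8},
  {"z":-10,"x":-28,"y":38},
  {"z":-10,"x":-28,"y":38},
  {"z":-10,"x":-28,"y":38},
  {"z":-10,"x":-28,"y":38},
  {"z":-10,"x":-28,"y":38},
  {"z":-10,"x":-28,"y":38},
  {"z":-10,"x":-28,"y":38},
  {"z":-10,"x":-28,"y":38},
  {"z":-10,"x":-28,"y":38},
  {"z":-10,"x":-28,"y":38},
  {"z":-10,"x":-28,"y":38},
])

```text
invalid input at $.series[0]: expected keys x, y, z, spin, hand
```

```bash
cat >> h.py <<'E'
def az(R): R=np.array(R); return np.degrees(np.arctan2(R[1,0],R[0,0]))
def plan(tx,ty,tz,ta=None,st=None):
    """tool-frame shift (cm) and spin (deg) from the measured pose to target; ta mod 180 in both branches"""
    s=st or robot.state();R=np.array(s['eef_rot']);p=np.array(s['position'])
    d=R.T@(np.array([tx,ty,tz])-p)/10
    a=az(R);j1=np.degrees(np.arctan2(ty,tx))
    out=[]
    if ta is not None:
        for k in (-360,-180,0,180,360):
            t=ta+k; sp=a-t; j6=j1-t
            if abs(s['joints'][5]+ (sp) + (j1-s['joints'][0]))<140: out.append((round(sp,1),round(s['joints'][5]+sp+j1-s['joints'][0],0)))
    print('pos',p.round(1),'az',round(a,1),'J6',round(s['joints'][5],1),'shift cm x %.2f y %.2f z %.2f'%tuple(d),'spin/J6 options',out)
def snap(n,fn):
    s=robot.state(); f=save(n,fn); return f,world(f,s),s
def caps(W,im,zr=(84,100)):
    im=im.astype(int);r,g,b=im[...,0],im[...,1],im[...,2]
    m=(b>r+40)&(b>g+25)&(W[...,2]>60)&(W[...,2]<230)
    k,l,s,c=cv2.connectedComponentsWithStats(cv2.morphologyEx(m.astype(np.uint8),cv2.MORPH_CLOSE,np.ones((5,5))))
    out=[]
    for i in range(1,k):
        if s[i,4]<80: continue
        P=W[l==i];P=P[~np.isnan(P[:,0])]; zt=np.percentile(P[:,2],95)
        top=(l==i)&(W[...,2]>zt-6)
        T=W[top];uv=np.argwhere(top)
        (cx,cy),rad=cv2.minEnclosingCircle(T[:,:2].astype(np.float32))
        # white bar
        wb=top&(r>110)&(abs(r-b)<60)
        B=W[wb]; ang=None
        if len(B)>8:
            q=B[:,:2]-B[:,:2].mean(0);e,v=np.linalg.eigh(q.T@q);ang=np.degrees(np.arctan2(v[1,1],v[0,1]))%180
        # body top: white pixels z 40..56 within 45mm
        d=np.hypot(W[...,0]-cx,W[...,1]-cy)
        bt=(abs(W[...,2]-(zt-42))<6)&(d<44)&(abs(r-b)<50)
        yaw=None;bc=None
        if bt.sum()>30:
            rect=cv2.minAreaRect(W[bt][:,:2].astype(np.float32)); yaw=rect[2]%90;bc=(np.round(rect[0],0).tolist(),np.round(rect[1],0).tolist())
        out.append((cx,cy,zt,rad,ang,yaw))
        print('cap px',c[i].round(),'xy %.0f %.0f z %.0f r %.0f'%(cx,cy,zt,rad),'bar',None if ang is None else round(ang),'yaw',None if yaw is None else round(yaw,1),bc,'n',int(bt.sum()))
    return out
E
python3 - <<'E'
from h import *
f,W,s=snap('wrist','w1.png');print(s['clock'],s['position'],az(s['eef_rot']))
caps(W,f['image'])
E
```

```text
0.15 [230.81559495 580.18177501 249.25036271] 68.296914395035
```

View pics/w1.png

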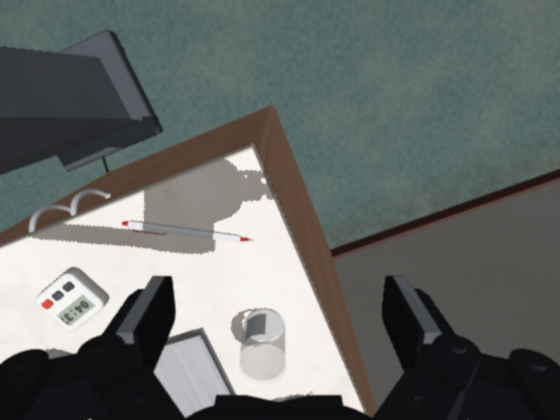

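carry_out([
  {"x":-2,"y":3,"z":-5,"spin":0,"hand":0},
  {"x":-6,"y":8,"z":-10,"spin":0,"hand":0},
  {"x":-28,"y":38,"z":-10,"spin":0,"hand":0},
  {"x":-28,"y":38,"z":-10,"spin":0,"hand":0},
  {"x":-28,"y":38,"z":-10,"spin":0,"hand":0},
  {"x":-28,"y":38,"z":-10,"spin":0,"hand":0},
  {"x":-28,"y":38,"z":-10,"spin":0,"hand":0},
  {"x":-28,"y":38,"z":-10,"spin":0,"hand":0},
  {"x":-28,"y":38,"z":-10,"spin":0,"hand":0},
  {"x":-28,"y":38,"z":-10,"spin":0,"hand":0},
  {"x":-28,"y":38,"z":-10,"spin":0,"hand":0},
  {"x":-28,"y":38,"z":-10,"spin":0,"hand":0},
  {"x":-28,"y":38,"z":-10,"spin":0,"hand":0},
])

```text
clock: 1.5
position: [480.0, 180.7, 349.9]
eef_rot: [[0.37, 0.929, -0.001], [0.929, -0.37, 0.001], [0.0, -0.001, -1.0]]
force: [0.2, 0.0, -0.3]
opening: 85.4
```

```bash

python3 - <<'E'
from h import *
f,W,s=snap('wrist','w2.png');print(s['clock'],s['position'],az(s['eef_rot']))
np.savez('pics/w2.npz',W=W,image=f['image'])
caps(W,f['image'])
E
```

```text
1.5 [480.04783156 180.68122814 349.93531992] 68.31395431147568
cap px [290.  48.] xy 380 232 z 93 r 23 bar 135 yaw 47.8 ([380.0, 232.0], [56.0, 56.0]) n 880
cap px [168. 143.] xy 419 80 z 93 r 23 bar 91 yaw 10.7 ([419.0, 81.0], [56.0, 54.0]) n 782
cap px [264. 145.] xy 459 172 z 93 r 24 bar 89 yaw 0.6 ([459.0, 172.0], [56.0, 56.0]) n 720
cap px [353. 186.] xy 538 246 z 93 r 24 bar 48 yaw 50.3 ([538.0, 246.0], [56.0, 56.0]) n 742
cap px [214. 232.] xy 531 80 z 93 r 24 bar 9 yaw 8.1 ([531.0, 80.0], [56.0, 55.0]) n 715
```

View pics/w2.png

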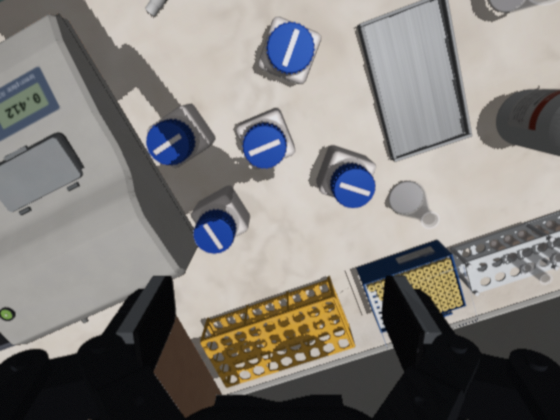

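Wrist view shows all five jars (caps at (290,48), (168,143), (264,145), (353,186), (214,232)), tray at (415,80), flask (408,200); sizes come out 56x56 and height 93, as they must. Now the tray, flask and crate.

```bash

python3 - <<'E'
from h import *
d=np.load('pics/w2.npz');W=d['W'];im=d['image'].astype(int)
m=(W[...,2]>11)&(W[...,2]<20)&(W[...,0]>370)&(W[...,0]<580)&(W[...,1]>290)&(W[...,1]<430)
k,l,s,c=cv2.connectedComponentsWithStats(m.astype(np.uint8));i=1+np.argmax(s[1:,4])
print('tray rim',cv2.minAreaRect(W[m][:,:2].astype(np.float32)),m.sum(),cv2.minAreaRect(W[l==i][:,:2].astype(np.float32)))
m=(W[...,2]>2)&(W[...,2]<8)&(abs(W[...,0]-475)<70)&(abs(W[...,1]-361)<35);print('floor z',np.median(W[m][:,2]))
m=(W[...,2]>20)&(W[...,2]<100)&(W[...,0]>540)&(W[...,0]<680)&(W[...,1]>260)&(W[...,1]<350)
print('flask',cv2.minEnclosingCircle(W[m][:,:2].astype(np.float32)),np.nanmedian(W[m],0))
f=dict(np.load('pics/scene0.npz'));W=world(f)
m=(W[...,2]>50)&(W[...,2]<64)&(W[...,0]>335)&(W[...,0]<610)&(W[...,1]>-350)&(W[...,1]<-225)
print('crate rim',cv2.minAreaRect(W[m][:,:2].astype(np.float32)),m.sum(),np.nanmedian(W[m][:,2]))
E
```

```text
tray rim ((467.34674072265625, 364.5511474609375), (100.92091369628906, 169.86949157714844), 87.61549377441406) 1756 ((467.34674072265625, 364.5511474609375), (100.92091369628906, 169.86949157714844), 87.61549377441406)
floor z 3.51773203065801
flask ((574.4443969726562, 296.53326416015625), 48.96974182128906) [599.38534394 311.34413985  50.40416808]
crate rim ((470.680419921875, -285.72393798828125), (243.9803466796875, 101.3678970336914), 0.16917943954467773) 783 55.62047750543877
```

```bash

python3 - <<'E'
from h import *
plan(380,232,80,47.8)
E
```

```text
pos [479.8 181.1 350. ] az 68.4 J6 -55.6 shift cm x 1.05 y -11.13 z 27.01 spin/J6 options [(np.float64(20.6), np.float64(-16.0))]
```

carry_out([
  {"x":1.05,"y":-5,"z":3,"spin":8,"hand":0},
  {"x":1.05,"y":-9,"z":7,"spin":16,"hand":0},
  {"x":1.05,"y":-11.1,"z":11,"spin":20.6,"hand":0},
  {"x":1.05,"y":-11.1,"z":15,"spin":20.6,"hand":0},
  {"x":1.05,"y":-11.1,"z":18,"spin":20.6,"hand":0},
  {"x":1.05,"y":-11.1,"z":22,"spin":20.6,"hand":0},
  {"x":1.05,"y":-11.1,"z":25,"spin":20.6,"hand":0},
  {"x":1.05,"y":-11.1,"z":27,"spin":20.6,"hand":0},
  {"x":1.05,"y":-11.1,"z":27,"spin":20.6,"hand":0},
  {"x":1.05,"y":-11.1,"z":27,"spin":20.6,"hand":0},
])

```text
clock: 2.55
position: [380.7, 231.8, 80.5]
eef_rot: [[0.671, 0.741, -0.001], [0.741, -0.671, -0.0], [-0.0, -0.0, -1.0]]
force: [0.3, 0.5, 0.1]
opening: 85.4
```

```bash

python3 - <<'E'
from h import *
plan(380,232,80,47.8); print(np.round(robot.state()['joints'],1))
f,W,s=snap('wrist','w3.png')
E
```

```text
pos [380.7 231.8  80.5] az 47.8 J6 -25.5 shift cm x -0.03 y -0.07 z 0.05 spin/J6 options [(np.float64(0.0), np.float64(-16.0))]
[ 22.3   3.7 122.9   0.   53.4 -25.5]
```

View pics/w3.png

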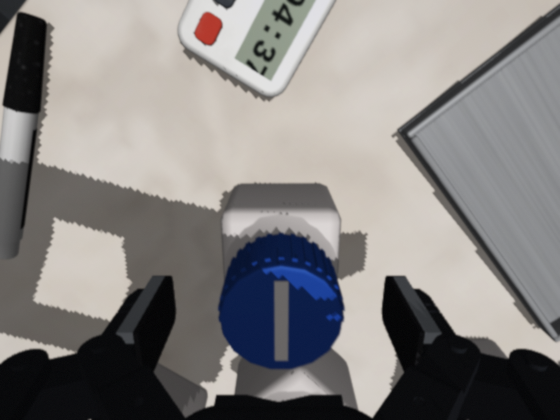

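Cap at (281,305) sits midway between the fingers, body square to the jaws. Close gently.

carry_out([
  {"x":0,"y":0,"z":0,"spin":0,"hand":0.3},
  {"x":0,"y":0,"z":0,"spin":0,"hand":1},
  {"x":0,"y":0,"z":0,"spin":0,"hand":1},
  {"x":0,"y":0,"z":0,"spin":0,"hand":1},
  {"x":0,"y":0,"z":0,"spin":0,"hand":1},
  {"x":0,"y":0,"z":0,"spin":0,"hand":1},
  {"x":0,"y":0,"z":0,"spin":0,"hand":1},
  {"x":0,"y":0,"z":0,"spin":0,"hand":1},
], squeeze=30)

```text
clock: 3.4
position: [382.4, 231.3, 81.5]
eef_rot: [[0.673, 0.739, 0.002], [0.739, -0.673, 0.001], [0.002, 0.001, -1.0]]
force: [-1.2, 0.6, 6.4]
opening: 45.0
```

carry_out([
  {"x":0,"y":0,"z":0,"spin":-2,"hand":1},
  {"x":0,"y":0,"z":0,"spin":-5,"hand":1},
  {"x":0,"y":0,"z":0,"spin":-8,"hand":1},
  {"x":0,"y":0,"z":0,"spin":-11,"hand":1},
  {"x":0,"y":0,"z":0,"spin":-14,"hand":1},
  {"x":0,"y":0,"z":0,"spin":-17,"hand":1},
  {"x":0,"y":0,"z":0,"spin":-20,"hand":1},
  {"x":0,"y":0,"z":0,"spin":-23,"hand":1},
  {"x":0,"y":0,"z":0,"spin":-26,"hand":1},
  {"x":0,"y":0,"z":0,"spin":-29,"hand":1},
  {"x":0,"y":0,"z":0,"spin":-32,"hand":1},
  {"x":0,"y":0,"z":0,"spin":-35,"hand":1},
  {"x":0,"y":0,"z":0,"spin":-38,"hand":1},
  {"x":0,"y":0,"z":0,"spin":-41,"hand":1},
  {"x":0,"y":0,"z":0,"spin":-43,"hand":1},
  {"x":0,"y":0,"z":0,"spin":-45,"hand":1},
  {"x":0,"y":0,"z":0,"spin":-45,"hand":1},
  {"x":0,"y":0,"z":0,"spin":-45,"hand":1},
])

```text
clock: 5.2
position: [382.8, 231.3, 81.5]
eef_rot: [[-0.047, 0.999, 0.003], [0.999, 0.047, 0.001], [0.001, 0.003, -1.0]]
force: [-0.2, -0.1, 5.5]
opening: 45.6
```

```bash
cat >> h.py <<'E'
def look(tag,p=None):
    f,W,s=snap('wrist',tag+'.png'); im=f['image'].astype(int)
    print('clock %.2f'%s['clock'],'pos',s['position'].round(1) if hasattr(s['position'],'round') else np.round(s['position'],1),'az %.1f'%az(s['eef_rot']),'open %.1f'%s['opening'],'F',np.round(s['force'],1),'Mz',np.round(s['wrist_torque'],3))
    caps(W,f['image']); return f,W,s
E
python3 - <<'E'
from h import *
look('w4')
E
```

```text
clock 5.20 pos [382.8 231.3  81.5] az 92.7 open 45.6 F [-0.2 -0.1  5.5] Mz [0.014 0.045 0.082]
cap px [278. 295.] xy 379 231 z 92 r 23 bar None yaw 3.2 ([367.0, 230.0], [31.0, 56.0]) n 4128
cap px [149. 408.] xy 438 177 z 88 r 6 bar None yaw 46.3 ([445.0, 186.0], [60.0, 21.0]) n 146
```

View pics/w4.png

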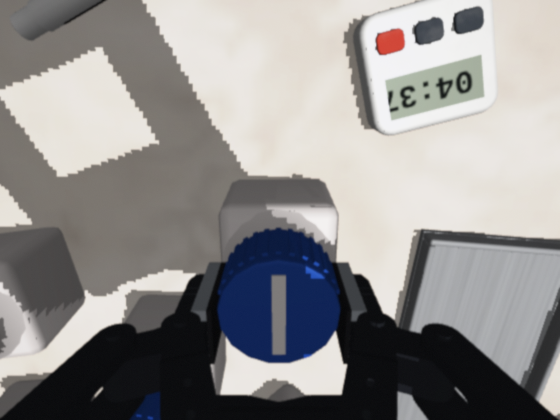

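Jar at A: body yaw went 47.8 → 93 with the cap (bar and body still aligned at (278,290)), so it is tight. Carry it to the crate.

```bash

python3 - <<'E'
from h import *
plan(543,-286,230,90)
E
```

```text
pos [382.8 231.3  81.5] az 92.7 J6 -70.6 shift cm x -52.41 y 13.61 z -14.86 spin/J6 options [(np.float64(182.7), np.float64(62.0)), (np.float64(2.7), np.float64(-118.0))]
```

carry_out([
  {"x":0,"y":0,"z":-3,"spin":0,"hand":1},
  {"x":0,"y":0,"z":-8,"spin":0,"hand":1},
  {"x":-1,"y":0,"z":-13,"spin":0,"hand":1},
  {"x":-4,"y":1,"z":-14.9,"spin":2.7,"hand":1},
  {"x":-8,"y":2,"z":-14.9,"spin":2.7,"hand":1},
  {"x":-12.5,"y":3.5,"z":-14.9,"spin":2.7,"hand":1},
  {"x":-17,"y":5,"z":-14.9,"spin":2.7,"hand":1},
  {"x":-21.5,"y":6,"z":-14.9,"spin":2.7,"hand":1},
  {"x":-26,"y":7,"z":-14.9,"spin":2.7,"hand":1},
  {"x":-30.5,"y":8.5,"z":-14.9,"spin":2.7,"hand":1},
  {"x":-35,"y":10,"z":-14.9,"spin":2.7,"hand":1},
  {"x":-39.5,"y":11,"z":-14.9,"spin":2.7,"hand":1},
  {"x":-44,"y":12,"z":-14.9,"spin":2.7,"hand":1},
  {"x":-48,"y":13,"z":-14.9,"spin":2.7,"hand":1},
  {"x":-51,"y":13.6,"z":-14.9,"spin":2.7,"hand":1},
  {"x":-52.4,"y":13.6,"z":-14.9,"spin":2.7,"hand":1},
  {"x":-52.4,"y":13.6,"z":-14.9,"spin":2.7,"hand":1},
  {"x":-52.4,"y":13.6,"z":-14.9,"spin":2.7,"hand":1},
], squeeze=40)

```text
clock: 7.05
position: [541.0, -284.9, 228.2]
eef_rot: [[0.0, 1.0, -0.002], [1.0, -0.0, 0.002], [0.002, -0.002, -1.0]]
force: [0.2, 0.0, -2.8]
opening: 45.0
```

```bash

python3 - <<'E'
from h import *
f,W,s=look('w5')
np.savez('pics/w5.npz',W=W,image=f['image'])
m=(W[...,2]>48)&(W[...,2]<66)&(W[...,0]>335)&(W[...,0]<610)&(W[...,1]>-350)&(W[...,1]<-225)
P=W[m];print(cv2.minAreaRect(P[:,:2].astype(np.float32)),np.percentile(P,[1,99],axis=0).round(),m.sum())
plan(543,-286,85.5,90)
E
```

```text
clock 7.05 pos [ 541.  -284.9  228.2] az 90.0 open 45.0 F [ 0.2  0.  -2.8] Mz [ 0.031 -0.001 -0.035]
cap px [278. 246.] xy 529 -285 z 230 r 22 bar None yaw 0.3 ([525.0, -285.0], [30.0, 56.0]) n 1098
((480.9448547363281, -286.61053466796875), (157.95950317382812, 97.31243133544922), 0.5637267827987671) [[ 404. -335.   49.]
 [ 550. -238.   59.]] 4684
pos [ 541.2 -284.4  228.5] az 90.0 J6 -124.4 shift cm x -0.18 y 0.20 z 14.30 spin/J6 options [(np.float64(180.0), np.float64(62.0)), (np.float64(0.0), np.float64(-118.0))]
```

View pics/w5.png

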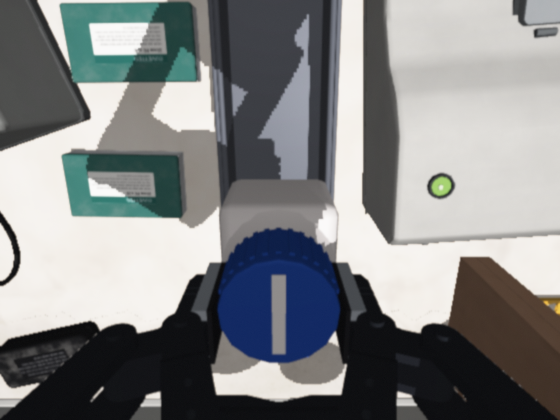

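```bash

python3 - <<'E'
from h import *
W=np.load('pics/w5.npz')['W']
m=(W[...,2]>54)&(W[...,2]<62)&(W[...,1]>-350)&(W[...,1]<-225)&(W[...,0]>400)&(W[...,0]<530)
P=W[m]
for side in (1,-1):
    q=P[(P[:,1]+286)*side>25]
    k=np.polyfit(q[:,0],q[:,1],1); print(side,len(q),np.degrees(np.arctan(k[0])),np.polyval(k,[400,471,543]),q[:,1].min(),q[:,1].max())
f=dict(np.load('pics/scene0.npz'));W=world(f)
m=(W[...,2]>50)&(W[...,2]<62)&(abs(W[...,1]+286)<35)&(abs(W[...,0]-470)<140)
P=W[m]
for side in (1,-1):
    q=P[(P[:,0]-470)*side>95]; print(side,len(q),np.percentile(q[:,0],[2,50,98]),np.median(q[:,2]))
# side cam view of crate far end
f=dict(np.load('pics/side0.npz'));W=world(f)
m=(W[...,2]>50)&(W[...,2]<62)&(abs(W[...,1]+286)<35)&(abs(W[...,0]-590)<30)
P=W[m];print(len(P),P.min(0) if len(P) else 0,P.max(0) if len(P) else 0)
E
```

```text
1 1917 0.5148648507006122 [-243.42765593 -242.78962659 -242.14261092] -247.5052891998931 -237.755783784223
-1 1926 0.5040281669174073 [-331.26781145 -330.64321181 -330.009815  ] -335.84557279255455 -326.0940219413837
1 77 [581.32723118 585.59753941 591.14503267] 54.984194346361846
-1 89 [349.29655763 352.85804456 357.35081067] 56.04526098795384
15 [ 573.94172979 -320.59018627   50.85051405] [ 597.16244327 -283.826776     61.62134815]
```

carry_out([
  {"x":-0.2,"y":0.2,"z":4,"spin":0,"hand":1},
  {"x":-0.2,"y":0.2,"z":8,"spin":0,"hand":1},
  {"x":-0.2,"y":0.2,"z":11,"spin":0,"hand":1},
  {"x":-0.2,"y":0.2,"z":13,"spin":0,"hand":1},
  {"x":-0.2,"y":0.2,"z":14.1,"spin":0,"hand":1},
  {"x":-0.2,"y":0.2,"z":14.1,"spin":0,"hand":1},
  {"x":-0.2,"y":0.2,"z":14.1,"spin":0,"hand":1},
])

```text
clock: 7.8
position: [544.8, -287.6, 89.4]
eef_rot: [[-0.001, 1.0, 0.002], [1.0, 0.001, -0.001], [-0.001, 0.002, -1.0]]
force: [-0.4, 0.2, -2.3]
opening: 44.8
```

carry_out([
  {"x":0.1,"y":-0.1,"z":0.2,"spin":0,"hand":1},
  {"x":0.1,"y":-0.1,"z":0.3,"spin":0,"hand":1},
  {"x":0.1,"y":-0.1,"z":0.3,"spin":0,"hand":1},
])

```text
clock: 8.1
position: [543.4, -287.1, 86.7]
eef_rot: [[-0.0, 1.0, 0.001], [1.0, 0.0, 0.0], [0.0, 0.001, -1.0]]
force: [-1.0, 1.3, 4.4]
opening: 44.9
```

Contact with the floor (+4.4 N). Release and rise.

carry_out([
  {"x":0,"y":0,"z":0,"spin":0,"hand":0.6},
  {"x":0,"y":0,"z":0,"spin":0,"hand":0.3},
  {"x":0,"y":0,"z":0,"spin":0,"hand":0.1},
  {"x":0,"y":0,"z":0,"spin":0,"hand":0},
  {"x":0,"y":0,"z":0,"spin":0,"hand":0},
  {"x":0,"y":0,"z":-3,"spin":0,"hand":0},
  {"x":0,"y":0,"z":-8,"spin":0,"hand":0},
  {"x":0,"y":0,"z":-13,"spin":0,"hand":0},
  {"x":0,"y":0,"z":-18,"spin":0,"hand":0},
  {"x":0,"y":-3,"z":-20,"spin":0,"hand":0},
  {"x":0,"y":-5,"z":-20,"spin":0,"hand":0},
  {"x":0,"y":-5,"z":-20,"spin":0,"hand":0},
])

```text
clock: 9.3
position: [491.7, -287.6, 286.7]
eef_rot: [[0.001, 1.0, 0.001], [1.0, -0.001, -0.002], [-0.002, 0.001, -1.0]]
force: [-0.5, -0.0, 0.1]
opening: 85.4
```

```bash

python3 - <<'E'
from h import *
f,W,s=look('w6')
np.savez('pics/w6.npz',W=W,image=f['image'])
m=(W[...,2]>54)&(W[...,2]<62)&(W[...,1]>-350)&(W[...,1]<-225)&(W[...,0]>330)&(W[...,0]<610)
P=W[m];print(P.min(0),P.max(0),cv2.minAreaRect(P[:,:2].astype(np.float32)))
# boxes green
im=f['image'].astype(int);r,g,b=im[...,0],im[...,1],im[...,2]
m=(W[...,2]>18)&(W[...,2]<34)&(W[...,1]<-340)&(W[...,1]>-500)&(W[...,0]>380)&(W[...,0]<610)
k,l,st,c=cv2.connectedComponentsWithStats(m.astype(np.uint8))
for i in range(1,k):
    if st[i,4]>300: 
        Q=W[l==i]; print('box',c[i].round(),st[i,4],cv2.minAreaRect(Q[:,:2].astype(np.float32)),np.median(Q[:,2]))
plan(459,172,180,0.6)
E
```

```text
clock 9.30 pos [ 491.7 -287.6  286.7] az 89.9 open 85.4 F [-0.5 -0.   0.1] Mz [0.005 0.011 0.009]
cap px [279. 224.] xy 540 -287 z 98 r 24 bar 177 yaw 1.4 ([538.0, -287.0], [52.0, 88.0]) n 1155
[ 350.55824494 -336.28984647   54.00206088] [ 593.50387864 -237.28811527   61.99056134] ((472.0954895019531, -286.7533264160156), (242.20213317871094, 97.1405029296875), 0.5544481873512268)
box [ 93. 104.] 1292 ((436.3857116699219, -475.1611328125), (117.80522155761719, 14.81478500366211), 12.342291831970215) 25.772837093049247
box [162.  99.] 6406 ((428.8548278808594, -406.5683898925781), (60.6270751953125, 105.3502426147461), 0.8547372221946716) 25.877877417031755
box [153. 211.] 4797 ((551.1334228515625, -429.15179443359375), (104.97968292236328, 60.9125862121582), 88.81320190429688) 25.751546254232892
pos [ 492.4 -287.3  285.7] az 89.9 J6 -127.3 shift cm x 45.93 y -3.41 z 10.54 spin/J6 options [(np.float64(89.3), np.float64(20.0))]
```

View pics/w6.png

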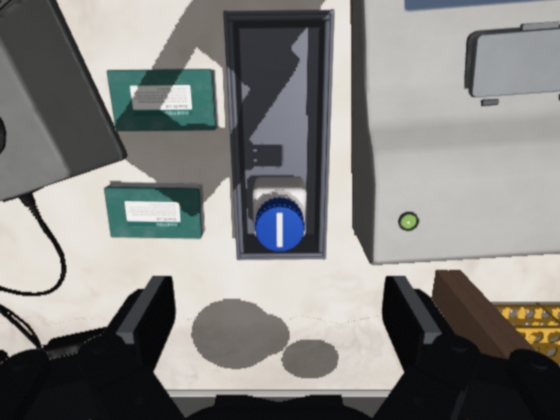

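carry_out([
  {"x":4,"y":0,"z":0,"spin":0,"hand":0},
  {"x":9,"y":-1,"z":0,"spin":0,"hand":0},
  {"x":14,"y":-1,"z":0,"spin":0,"hand":0},
  {"x":19,"y":-2,"z":0,"spin":0,"hand":0},
  {"x":24,"y":-2,"z":0,"spin":0,"hand":0},
  {"x":29,"y":-3,"z":0,"spin":0,"hand":0},
  {"x":34,"y":-3,"z":0,"spin":0,"hand":0},
  {"x":39,"y":-3.4,"z":1,"spin":0,"hand":0},
  {"x":43,"y":-3.4,"z":3,"spin":0,"hand":0},
  {"x":45.9,"y":-3.4,"z":5,"spin":-0.7,"hand":0},
  {"x":45.9,"y":-3.4,"z":5,"spin":-0.7,"hand":0},
  {"x":45.9,"y":-3.4,"z":5,"spin":-0.7,"hand":0},
])

```text
clock: 10.55
position: [458.4, 172.3, 233.9]
eef_rot: [[-0.014, 1.0, -0.003], [1.0, 0.014, -0.001], [-0.001, -0.003, -1.0]]
force: [-0.6, 0.3, 0.8]
opening: 85.5
```

```bash

python3 - <<'E'
from h import *
f,W,s=look('w7')
plan(459,172,80,90.6)
E
```

```text
clock 10.55 pos [458.4 172.3 233.9] az 90.8 open 85.5 F [-0.6  0.3  0.8] Mz [ 0.042 -0.052  0.052]
cap px [154. 139.] xy 419 79 z 93 r 24 bar None yaw 10.9 ([419.0, 80.0], [56.0, 54.0]) n 1462
cap px [278. 193.] xy 460 172 z 93 r 24 bar None yaw 0.1 ([458.0, 172.0], [54.0, 56.0]) n 1202
cap px [171. 267.] xy 496 96 z 92 r 58 bar 178 yaw 8.2 ([523.0, 81.0], [40.0, 50.0]) n 1054
cap px [361. 280.] xy 503 235 z 92 r 59 bar 51 yaw 62.7 ([520.0, 226.0], [87.0, 50.0]) n 1118
pos [459.2 171.7 234.9] az 90.7 J6 -78.4 shift cm x 0.04 y -0.00 z 15.49 spin/J6 options [(np.float64(180.1), np.float64(110.0)), (np.float64(0.1), np.float64(-70.0))]
```

carry_out([
  {"x":0,"y":0,"z":4,"spin":0,"hand":0},
  {"x":0,"y":0,"z":8,"spin":0,"hand":0},
  {"x":0,"y":0,"z":12,"spin":0,"hand":0},
  {"x":0,"y":0,"z":14.5,"spin":0,"hand":0},
  {"x":0,"y":0,"z":15.3,"spin":0,"hand":0},
  {"x":0,"y":0,"z":15.3,"spin":0,"hand":0.2},
  {"x":0,"y":0,"z":15.3,"spin":0,"hand":0.3},
  {"x":0,"y":0,"z":15.3,"spin":0,"hand":1},
  {"x":0,"y":0,"z":15.3,"spin":0,"hand":1},
  {"x":0,"y":0,"z":15.3,"spin":0,"hand":1},
  {"x":0,"y":0,"z":15.3,"spin":0,"hand":1},
  {"x":0,"y":0,"z":15.3,"spin":0,"hand":1},
  {"x":0,"y":0,"z":15.3,"spin":0,"hand":1},
  {"x":0,"y":0,"z":15.3,"spin":0,"hand":1},
], squeeze=30)

```text
clock: 12.0
position: [461.0, 172.1, 84.7]
eef_rot: [[-0.012, 1.0, 0.005], [1.0, 0.012, 0.0], [0.0, 0.005, -1.0]]
force: [-0.1, -1.9, 7.7]
opening: 45.0
```

```bash

python3 - <<'E'
from h import *
f,W,s=look('w8')
E
```

```text
clock 12.00 pos [461.  172.1  84.7] az 90.7 open 45.0 F [-0.1 -1.9  7.7] Mz [-0.22   0.085 -0.082]
cap px [ 48. 195.] xy 419 81 z 92 r 24 bar 97 yaw 10.7 ([419.0, 82.0], [56.0, 52.0]) n 5576
cap px [278. 293.] xy 459 172 z 92 r 24 bar None yaw 0.6 ([447.0, 172.0], [31.0, 56.0]) n 4011
cap px [408. 409.] xy 520 232 z 86 r 6 bar None yaw 39.2 ([519.0, 227.0], [12.0, 55.0]) n 270
```

View pics/w8.png

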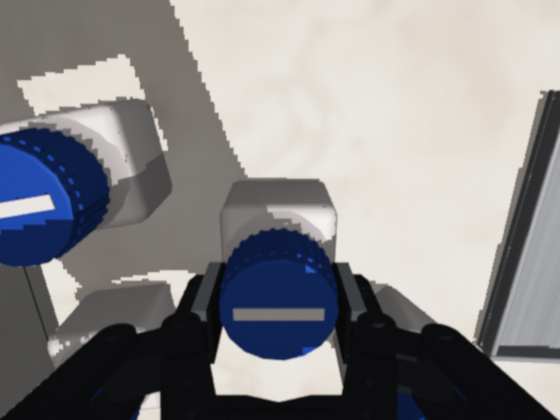

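carry_out([
  {"x":0,"y":0,"z":0,"spin":-2,"hand":1},
  {"x":0,"y":0,"z":0,"spin":-5,"hand":1},
  {"x":0,"y":0,"z":0,"spin":-8,"hand":1},
  {"x":0,"y":0,"z":0,"spin":-11,"hand":1},
  {"x":0,"y":0,"z":0,"spin":-14,"hand":1},
  {"x":0,"y":0,"z":0,"spin":-17,"hand":1},
  {"x":0,"y":0,"z":0,"spin":-20,"hand":1},
  {"x":0,"y":0,"z":0,"spin":-23,"hand":1},
  {"x":0,"y":0,"z":0,"spin":-26,"hand":1},
  {"x":0,"y":0,"z":0,"spin":-29,"hand":1},
  {"x":0,"y":0,"z":0,"spin":-32,"hand":1},
  {"x":0,"y":0,"z":0,"spin":-35,"hand":1},
  {"x":0,"y":0,"z":0,"spin":-38,"hand":1},
  {"x":0,"y":0,"z":0,"spin":-41,"hand":1},
  {"x":0,"y":0,"z":0,"spin":-43,"hand":1},
  {"x":0,"y":0,"z":0,"spin":-45,"hand":1},
  {"x":0,"y":0,"z":0,"spin":-45,"hand":1},
  {"x":0,"y":0,"z":0,"spin":-45,"hand":1},
])

```text
clock: 13.85
position: [461.1, 172.5, 84.7]
eef_rot: [[-0.716, 0.698, 0.005], [0.698, 0.716, 0.001], [-0.003, 0.004, -1.0]]
force: [-0.1, 0.1, 6.6]
opening: 45.0
```

```bash

python3 - <<'E'
from h import *
f,W,s=look('w9')
plan(471,-287,230,90)
plan(430,366,130,132.6)
E
```

```text
clock 13.85 pos [461.1 172.5  84.7] az 135.7 open 45.0 F [-0.1  0.1  6.6] Mz [0.049 0.031 0.051]
cap px [163.  53.] xy 419 80 z 93 r 24 bar 102 yaw 14.5 ([416.0, 97.0], [57.0, 22.0]) n 3847
cap px [ 24. 252.] xy 524 91 z 92 r 20 bar None yaw 8.0 ([531.0, 79.0], [56.0, 55.0]) n 5262
cap px [278. 294.] xy 460 172 z 92 r 24 bar None yaw 45.7 ([451.0, 163.0], [31.0, 56.0]) n 3996
pos [461.1 172.5  84.7] az 135.7 J6 -123.4 shift cm x -32.82 y -32.15 z -14.58 spin/J6 options [(np.float64(225.7), np.float64(59.0)), (np.float64(45.7), np.float64(-121.0))]
pos [461.1 172.5  84.7] az 135.7 J6 -123.4 shift cm x 15.72 y 11.70 z -4.52 spin/J6 options [(np.float64(183.1), np.float64(88.0)), (np.float64(3.1), np.float64(-92.0))]
```

View pics/w9.png

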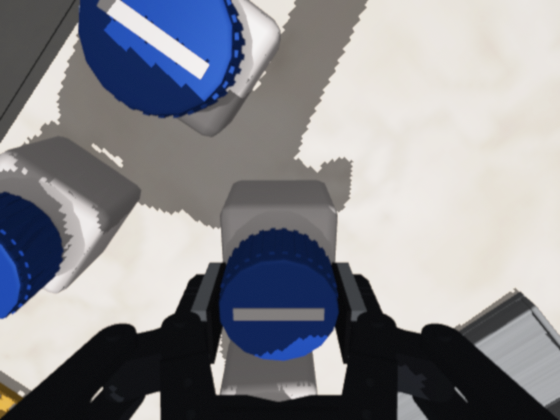

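Jar C came round too (body yaw 0.6 → 45.7, still square in the jaws at (278,230)): tight. To the crate's middle slot.

carry_out([
  {"x":0,"y":0,"z":-3,"spin":3,"hand":1},
  {"x":0,"y":0,"z":-8,"spin":10,"hand":1},
  {"x":0,"y":0,"z":-13,"spin":18,"hand":1},
  {"x":-2,"y":-2,"z":-14.6,"spin":26,"hand":1},
  {"x":-5,"y":-5,"z":-14.6,"spin":34,"hand":1},
  {"x":-8,"y":-8,"z":-14.6,"spin":40,"hand":1},
  {"x":-11,"y":-11,"z":-14.6,"spin":45.7,"hand":1},
  {"x":-14,"y":-14,"z":-14.6,"spin":45.7,"hand":1},
  {"x":-17,"y":-17,"z":-14.6,"spin":45.7,"hand":1},
  {"x":-20,"y":-20,"z":-14.6,"spin":45.7,"hand":1},
  {"x":-23,"y":-23,"z":-14.6,"spin":45.7,"hand":1},
  {"x":-26,"y":-26,"z":-14.6,"spin":45.7,"hand":1},
  {"x":-29,"y":-28,"z":-14.6,"spin":45.7,"hand":1},
  {"x":-31.5,"y":-31,"z":-14.6,"spin":45.7,"hand":1},
  {"x":-32.8,"y":-32.2,"z":-14.6,"spin":45.7,"hand":1},
  {"x":-32.8,"y":-32.2,"z":-14.6,"spin":45.7,"hand":1},
  {"x":-32.8,"y":-32.2,"z":-14.6,"spin":45.7,"hand":1},
  {"x":-32.8,"y":-32.2,"z":-14.6,"spin":45.7,"hand":1},
], squeeze=40)

```text
clock: 15.7
position: [468.5, -286.1, 227.7]
eef_rot: [[-0.001, 1.0, -0.001], [1.0, 0.001, 0.002], [0.002, -0.001, -1.0]]
force: [0.2, -0.3, -3.3]
opening: 44.7
```

```bash

python3 - <<'E'
from h import *
f,W,s=look('w10')
plan(470,-287,91,90.5)
E
```

```text
clock 15.70 pos [ 468.5 -286.1  227.7] az 90.1 open 44.7 F [ 0.2 -0.3 -3.3] Mz [-0.032  0.017 -0.009]
cap px [490.  14.] xy 339 -138 z 72 r 46 bar None yaw None None n 0
cap px [278. 250.] xy 461 -286 z 230 r 22 bar None yaw 90.0 ([454.0, -286.0], [57.0, 31.0]) n 2389
pos [ 468.6 -286.1  227.9] az 90.1 J6 -128.8 shift cm x -0.11 y 0.15 z 13.69 spin/J6 options [(np.float64(179.6), np.float64(58.0)), (np.float64(-0.4), np.float64(-122.0))]
```

View pics/w10.png

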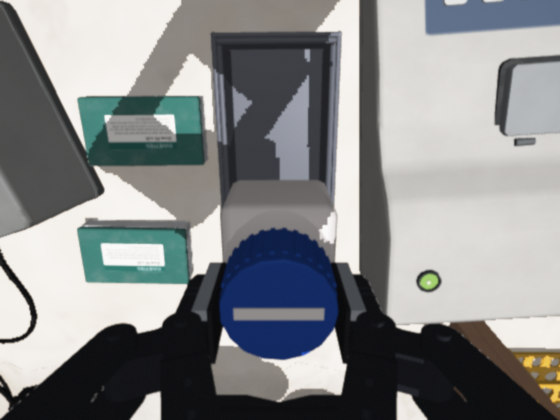

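carry_out([
  {"x":-0.1,"y":0.15,"z":4,"spin":-0.4,"hand":1},
  {"x":-0.1,"y":0.15,"z":8,"spin":-0.4,"hand":1},
  {"x":-0.1,"y":0.15,"z":11,"spin":-0.4,"hand":1},
  {"x":-0.1,"y":0.15,"z":12.5,"spin":-0.4,"hand":1},
  {"x":-0.1,"y":0.15,"z":13.4,"spin":-0.4,"hand":1},
  {"x":-0.1,"y":0.15,"z":13.8,"spin":-0.4,"hand":1},
  {"x":-0.1,"y":0.15,"z":13.8,"spin":-0.4,"hand":1},
  {"x":-0.1,"y":0.15,"z":13.8,"spin":-0.4,"hand":1},
  {"x":-0.1,"y":0.15,"z":13.8,"spin":-0.4,"hand":1},
])

```text
clock: 16.65
position: [471.3, -289.6, 91.9]
eef_rot: [[-0.007, 1.0, 0.002], [1.0, 0.007, -0.002], [-0.002, 0.002, -1.0]]
force: [0.4, -0.2, -2.7]
opening: 44.9
```

carry_out([
  {"x":0.15,"y":0,"z":0.1,"spin":0,"hand":1},
  {"x":0.15,"y":0,"z":0.2,"spin":0,"hand":1},
  {"x":0.15,"y":0,"z":0.25,"spin":0,"hand":1},
  {"x":0.15,"y":0,"z":0.25,"spin":0,"hand":1},
])

```text
clock: 17.05
position: [470.8, -287.7, 89.8]
eef_rot: [[-0.007, 1.0, 0.001], [1.0, 0.007, -0.001], [-0.001, 0.001, -1.0]]
force: [-2.4, 2.7, 7.0]
opening: 45.1
```

carry_out([
  {"x":0,"y":0,"z":0,"spin":0,"hand":0.6},
  {"x":0,"y":0,"z":0,"spin":0,"hand":0.3},
  {"x":0,"y":0,"z":0,"spin":0,"hand":0.1},
  {"x":0,"y":0,"z":0,"spin":0,"hand":0},
  {"x":0,"y":0,"z":0,"spin":0,"hand":0},
  {"x":0,"y":0,"z":-3,"spin":0,"hand":0},
  {"x":0,"y":0,"z":-8,"spin":0,"hand":0},
  {"x":0,"y":0,"z":-13,"spin":0,"hand":0},
  {"x":0,"y":0,"z":-17,"spin":0,"hand":0},
  {"x":0,"y":0,"z":-17,"spin":0,"hand":0},
])

```text
clock: 18.05
position: [473.9, -290.1, 266.3]
eef_rot: [[-0.007, 1.0, 0.012], [1.0, 0.007, -0.01], [-0.01, 0.012, -1.0]]
force: [0.5, -1.7, 0.8]
opening: 85.2
```

```bash

python3 - <<'E'
from h import *
f,W,s=look('w11')
plan(531,80,230,8.1)
E
```

```text
clock 18.05 pos [ 473.9 -290.1  266.3] az 90.4 open 85.2 F [ 0.5 -1.7  0.8] Mz [ 0.014 -0.001  0.017]
cap px [283. 173.] xy 469 -288 z 98 r 24 bar None yaw 0.8 ([477.0, -288.0], [72.0, 88.0]) n 1379
cap px [283. 248.] xy 540 -287 z 97 r 24 bar 1 yaw 4.9 ([535.0, -288.0], [48.0, 88.0]) n 1262
pos [ 472.3 -288.8  262.5] az 90.4 J6 -129.1 shift cm x 36.86 y 6.10 z 3.08 spin/J6 options [(np.float64(82.3), np.float64(0.0))]
```

View pics/w11.png

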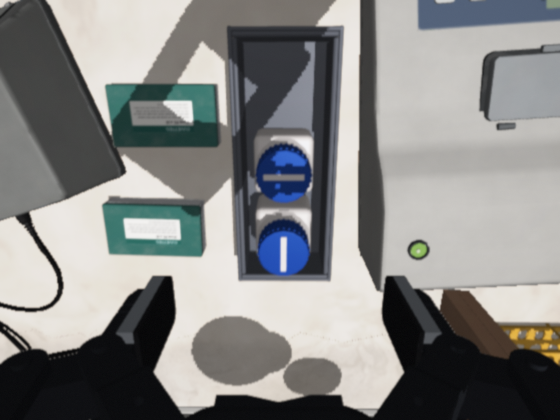

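Two jars upright in the crate row, caps at (283,173) and (283,248). Next jar E.

carry_out([
  {"x":3,"y":0,"z":0,"spin":8,"hand":0},
  {"x":7,"y":1,"z":0,"spin":16,"hand":0},
  {"x":11,"y":2,"z":0,"spin":24,"hand":0},
  {"x":15,"y":3,"z":0,"spin":32,"hand":0},
  {"x":19,"y":4,"z":0,"spin":40,"hand":0},
  {"x":23,"y":5,"z":0,"spin":48,"hand":0},
  {"x":27,"y":6,"z":0,"spin":56,"hand":0},
  {"x":31,"y":6.1,"z":0,"spin":64,"hand":0},
  {"x":35,"y":6.1,"z":1,"spin":72,"hand":0},
  {"x":36.9,"y":6.1,"z":2,"spin":79,"hand":0},
  {"x":36.9,"y":6.1,"z":3,"spin":82.3,"hand":0},
  {"x":36.9,"y":6.1,"z":3,"spin":82.3,"hand":0},
  {"x":36.9,"y":6.1,"z":3,"spin":82.3,"hand":0},
])

```text
clock: 19.4
position: [527.7, 82.1, 226.2]
eef_rot: [[0.99, 0.142, -0.003], [0.142, -0.99, -0.0], [-0.003, -0.0, -1.0]]
force: [0.8, 0.3, -0.1]
opening: 85.1
```

```bash

python3 - <<'E'
from h import *
f,W,s=look('w12')
plan(531,80,81,8.1)
E
```

```text
clock 19.40 pos [527.7  82.1 226.2] az 8.2 open 85.1 F [ 0.8  0.3 -0.1] Mz [ 0.007  0.02  -0.007]
cap px [138. 176.] xy 420 80 z 93 r 24 bar 107 yaw 10.9 ([421.0, 80.0], [55.0, 56.0]) n 1580
cap px [286. 196.] xy 532 79 z 93 r 24 bar 9 yaw 6.9 ([533.0, 81.0], [56.0, 54.0]) n 1280
pos [528.3  81.8 227.1] az 8.1 J6 -6.8 shift cm x 0.26 y 0.22 z 14.61 spin/J6 options [(np.float64(0.0), np.float64(0.0))]
```

View pics/w12.png

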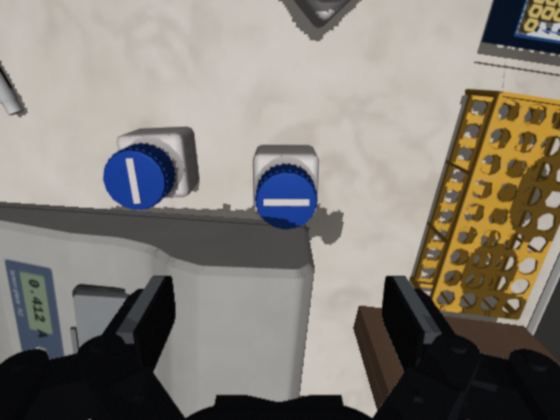

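carry_out([
  {"x":0.3,"y":0.2,"z":4,"spin":0,"hand":0},
  {"x":0.3,"y":0.2,"z":8,"spin":0,"hand":0},
  {"x":0.3,"y":0.2,"z":12,"spin":0,"hand":0},
  {"x":0.3,"y":0.2,"z":14,"spin":0,"hand":0},
  {"x":0.3,"y":0.2,"z":14.5,"spin":0,"hand":0},
  {"x":0.3,"y":0.2,"z":14.5,"spin":0,"hand":0.2},
  {"x":0.3,"y":0.2,"z":14.5,"spin":0,"hand":0.3},
  {"x":0.3,"y":0.2,"z":14.5,"spin":0,"hand":1},
  {"x":0.3,"y":0.2,"z":14.5,"spin":0,"hand":1},
  {"x":0.3,"y":0.2,"z":14.5,"spin":0,"hand":1},
  {"x":0.3,"y":0.2,"z":14.5,"spin":0,"hand":1},
  {"x":0.3,"y":0.2,"z":14.5,"spin":0,"hand":1},
  {"x":0.3,"y":0.2,"z":14.5,"spin":0,"hand":1},
  {"x":0.3,"y":0.2,"z":14.5,"spin":0,"hand":1},
], squeeze=30)

```text
clock: 20.85
position: [533.5, 80.6, 85.0]
eef_rot: [[0.99, 0.141, 0.004], [0.141, -0.99, -0.0], [0.004, 0.001, -1.0]]
force: [-1.5, -0.5, 7.0]
opening: 45.0
```

```bash

python3 - <<'E'
from h import *
f,W,s=look('w13')
E
```

```text
clock 20.85 pos [533.5  80.6  85. ] az 8.1 open 45.0 F [-1.5 -0.5  7. ] Mz [-0.125  0.155  0.007]
cap px [ 25. 256.] xy 430 80 z 92 r 21 bar None yaw 10.3 ([427.0, 82.0], [43.0, 55.0]) n 5044
cap px [278. 296.] xy 533 80 z 93 r 24 bar None yaw 7.7 ([531.0, 93.0], [56.0, 29.0]) n 3939
```

View pics/w13.png

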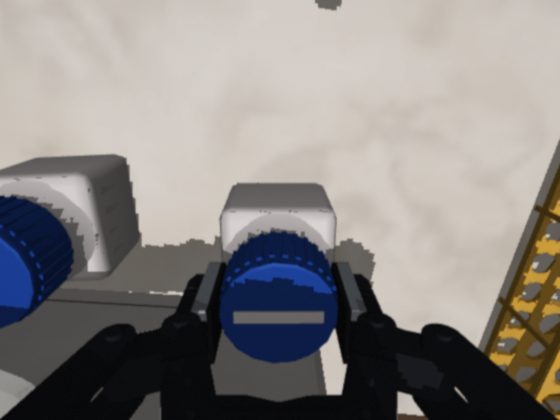

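Gripped squarely (bar at (278,318), body parallel to the jaws). Twist.

carry_out([
  {"x":0,"y":0,"z":0,"spin":-2,"hand":1},
  {"x":0,"y":0,"z":0,"spin":-5,"hand":1},
  {"x":0,"y":0,"z":0,"spin":-8,"hand":1},
  {"x":0,"y":0,"z":0,"spin":-11,"hand":1},
  {"x":0,"y":0,"z":0,"spin":-14,"hand":1},
  {"x":0,"y":0,"z":0,"spin":-17,"hand":1},
  {"x":0,"y":0,"z":0,"spin":-20,"hand":1},
  {"x":0,"y":0,"z":0,"spin":-23,"hand":1},
  {"x":0,"y":0,"z":0,"spin":-26,"hand":1},
  {"x":0,"y":0,"z":0,"spin":-29,"hand":1},
  {"x":0,"y":0,"z":0,"spin":-32,"hand":1},
  {"x":0,"y":0,"z":0,"spin":-35,"hand":1},
  {"x":0,"y":0,"z":0,"spin":-38,"hand":1},
  {"x":0,"y":0,"z":0,"spin":-41,"hand":1},
  {"x":0,"y":0,"z":0,"spin":-43,"hand":1},
  {"x":0,"y":0,"z":0,"spin":-45,"hand":1},
  {"x":0,"y":0,"z":0,"spin":-45,"hand":1},
  {"x":0,"y":0,"z":0,"spin":-45,"hand":1},
])

```text
clock: 22.7
position: [533.0, 80.3, 85.1]
eef_rot: [[0.6, 0.8, 0.002], [0.8, -0.6, -0.001], [0.0, 0.002, -1.0]]
force: [-3.1, -0.9, 9.1]
opening: 45.0
```

```bash

python3 - <<'E'
from h import *
f,W,s=look('w14')
plan(398,-288,230,90)
plan(505,363,150,42.6)
E
```

```text
clock 22.70 pos [533.   80.3  85.1] az 53.1 open 45.0 F [-3.1 -0.9  9.1] Mz [-0.215  0.492 -0.005]
cap px [76. 65.] xy 421 80 z 93 r 24 bar 98 yaw 10.8 ([429.0, 82.0], [36.0, 55.0]) n 5073
cap px [278. 296.] xy 532 80 z 93 r 24 bar None yaw 54.1 ([518.0, 90.0], [74.0, 39.0]) n 4095
pos [533.   80.3  85.1] az 53.1 J6 -52.0 shift cm x -37.55 y 11.33 z -14.48 spin/J6 options [(np.float64(143.1), np.float64(54.0)), (np.float64(-36.9), np.float64(-126.0))]
pos [533.   80.3  85.1] az 53.1 J6 -52.0 shift cm x 20.94 y -19.19 z -6.52 spin/J6 options [(np.float64(10.5), np.float64(-7.0))]
```

View pics/w14.png

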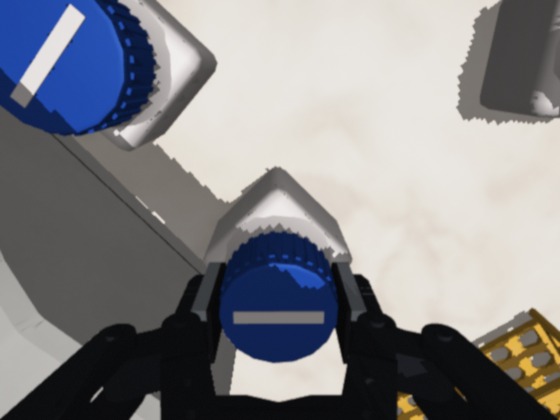

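Jar E: the body stayed put (its corner now points at (278,170)) while the cap turned: loose. To the tray.

carry_out([
  {"x":0,"y":0,"z":-2,"spin":0,"hand":1},
  {"x":0,"y":0,"z":-6,"spin":0,"hand":1},
  {"x":0,"y":0,"z":-10,"spin":0,"hand":1},
  {"x":1,"y":-1,"z":-14,"spin":0,"hand":1},
  {"x":4,"y":-4,"z":-14.5,"spin":3,"hand":1},
  {"x":7.5,"y":-7,"z":-14.5,"spin":6,"hand":1},
  {"x":11,"y":-10,"z":-14.5,"spin":9,"hand":1},
  {"x":14,"y":-13,"z":-14.5,"spin":10.5,"hand":1},
  {"x":17,"y":-16,"z":-14.5,"spin":10.5,"hand":1},
  {"x":20,"y":-18,"z":-14.5,"spin":10.5,"hand":1},
  {"x":20.9,"y":-19.2,"z":-14.5,"spin":10.5,"hand":1},
  {"x":20.9,"y":-19.2,"z":-14.5,"spin":10.5,"hand":1},
  {"x":20.9,"y":-19.2,"z":-14.5,"spin":10.5,"hand":1},
  {"x":20.9,"y":-19.2,"z":-14.5,"spin":10.5,"hand":1},
], squeeze=40)

```text
clock: 24.15
position: [503.9, 361.6, 227.4]
eef_rot: [[0.737, 0.676, -0.001], [0.676, -0.737, -0.001], [-0.001, 0.0, -1.0]]
force: [0.3, 0.2, -2.8]
opening: 44.7
```

```bash

python3 - <<'E'
from h import *
f,W,s=look('w15')
m=(W[...,2]>11)&(W[...,2]<20)&(W[...,0]>360)&(W[...,0]<580)&(W[...,1]>290)&(W[...,1]<440)
print('tray rim',cv2.minAreaRect(W[m][:,:2].astype(np.float32)),m.sum())
plan(505,363,92,42.6)
E
```

```text
clock 24.15 pos [503.9 361.6 227.4] az 42.5 open 44.7 F [ 0.3  0.2 -2.8] Mz [-0.008 -0.019  0.009]
cap px [278. 253.] xy 499 366 z 230 r 22 bar None yaw 43.2 ([492.0, 373.0], [73.0, 39.0]) n 2739
cap px [ 15. 347.] xy 424 84 z 92 r 22 bar None yaw 10.7 ([419.0, 81.0], [56.0, 55.0]) n 1361
tray rim ((467.6063537597656, 364.5965576171875), (100.29769134521484, 170.10757446289062), 87.66476440429688) 2353
pos [504.1 361.5 227.6] az 42.5 J6 -13.3 shift cm x 0.18 y -0.05 z 13.55 spin/J6 options [(np.float64(-0.1), np.float64(-7.0))]
```

View pics/w15.png

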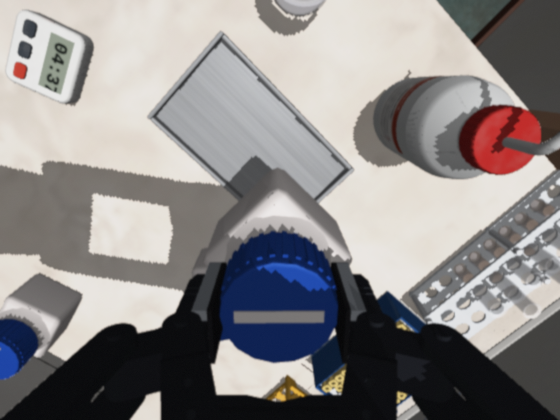

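carry_out([
  {"x":0.1,"y":0,"z":4,"spin":0,"hand":1},
  {"x":0.1,"y":0,"z":8,"spin":0,"hand":1},
  {"x":0.1,"y":0,"z":11,"spin":0,"hand":1},
  {"x":0.1,"y":0,"z":12.5,"spin":0,"hand":1},
  {"x":0.1,"y":0,"z":13.2,"spin":0,"hand":1},
  {"x":0.1,"y":0,"z":13.4,"spin":0,"hand":1},
  {"x":0.1,"y":0,"z":13.4,"spin":0,"hand":1},
  {"x":0.1,"y":0,"z":13.4,"spin":0,"hand":1},
  {"x":0.1,"y":0,"z":13.4,"spin":0,"hand":1},
])

```text
clock: 25.1
position: [505.7, 364.4, 95.6]
eef_rot: [[0.736, 0.677, 0.003], [0.677, -0.736, 0.002], [0.003, 0.001, -1.0]]
force: [0.2, -0.4, -2.0]
opening: 44.5
```

carry_out([
  {"x":0,"y":0,"z":0.2,"spin":0,"hand":1},
  {"x":0,"y":0,"z":0.4,"spin":0,"hand":1},
  {"x":0,"y":0,"z":0.6,"spin":0,"hand":1},
  {"x":0,"y":0,"z":0.6,"spin":0,"hand":1},
  {"x":0,"y":0,"z":0.6,"spin":0,"hand":1},
])

```text
clock: 25.6
position: [504.9, 363.8, 89.3]
eef_rot: [[0.736, 0.677, 0.0], [0.677, -0.736, -0.0], [-0.0, 0.0, -1.0]]
force: [-2.7, -2.9, 5.0]
opening: 44.6
```

carry_out([
  {"x":0,"y":0,"z":0,"spin":0,"hand":0.6},
  {"x":0,"y":0,"z":0,"spin":0,"hand":0.3},
  {"x":0,"y":0,"z":0,"spin":0,"hand":0.1},
  {"x":0,"y":0,"z":0,"spin":0,"hand":0},
  {"x":0,"y":0,"z":0,"spin":0,"hand":0},
  {"x":0,"y":0,"z":-3,"spin":0,"hand":0},
  {"x":0,"y":0,"z":-8,"spin":0,"hand":0},
  {"x":0,"y":0,"z":-13,"spin":0,"hand":0},
  {"x":-4,"y":0,"z":-18,"spin":0,"hand":0},
  {"x":-8,"y":0,"z":-18,"spin":0,"hand":0},
  {"x":-8,"y":0,"z":-18,"spin":0,"hand":0},
])

```text
clock: 26.7
position: [442.2, 307.1, 269.2]
eef_rot: [[0.736, 0.677, -0.001], [0.677, -0.736, -0.001], [-0.001, 0.0, -1.0]]
force: [0.2, -0.5, -0.7]
opening: 85.4
```

```bash

python3 - <<'E'
from h import *
f,W,s=look('w16')
plan(538,246,230,50.3)
plan(419,80,230,10.7)
E
```

```text
clock 26.70 pos [442.2 307.1 269.2] az 42.6 open 85.4 F [ 0.2 -0.5 -0.7] Mz [ 0.025 -0.016 -0.011]
cap px [376. 181.] xy 504 362 z 97 r 24 bar 46 yaw 87.8 ([502.0, 363.0], [56.0, 54.0]) n 1104
cap px [310. 286.] xy 537 247 z 93 r 24 bar None yaw 50.2 ([535.0, 249.0], [56.0, 51.0]) n 951
cap px [102. 316.] xy 413 81 z 93 r 21 bar None yaw 65.7 ([397.0, 86.0], [59.0, 26.0]) n 516
pos [444.  308.4 268.5] az 42.6 J6 -15.2 shift cm x 2.70 y 10.96 z 3.85 spin/J6 options [(np.float64(-7.7), np.float64(-26.0))]
pos [444.  308.4 268.5] az 42.6 J6 -15.2 shift cm x -17.29 y 15.13 z 3.84 spin/J6 options [(np.float64(31.9), np.float64(0.0))]
```

View pics/w16.png

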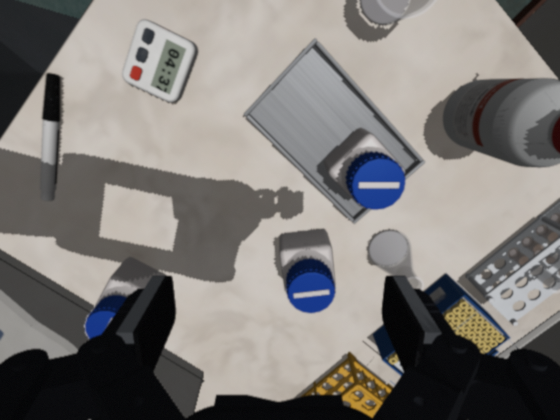

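```bash

python3 - <<'E'
from h import *
f,W,s=snap('wrist','w17.png')
R=np.array(s['eef_rot']);T=np.array(f['T_tool_cam']);K=f['K']
c=R@T[:3,3]+s['position']
def ray(u,v,z):
    d=R@T[:3,:3]@np.array([(u-K[0,2])/K[0,0],(v-K[1,2])/K[1,1],1]);return c+d*(z-c[2])/d[2]
print('base',ray(389,247,2).round(),'top',ray(410,278,83).round(), 'base edges',ray(367,247,2).round(),ray(411,247,2).round())
plan(537.5,246.5,230,50.2)
E
```

```text
base [610. 319.   2.] top [603. 321.  83.] base edges [591. 301.   2.] [629. 336.   2.]
pos [445.1 309.2 268.1] az 42.6 J6 -15.2 shift cm x 2.56 y 10.86 z 3.82 spin/J6 options [(np.float64(-7.6), np.float64(-26.0))]
```

carry_out([
  {"x":1,"y":4,"z":0,"spin":-3,"hand":0},
  {"x":2,"y":8,"z":1,"spin":-7.6,"hand":0},
  {"x":2.6,"y":10.9,"z":3,"spin":-7.6,"hand":0},
  {"x":2.6,"y":10.9,"z":6,"spin":-7.6,"hand":0},
  {"x":2.6,"y":10.9,"z":10,"spin":-7.6,"hand":0},
  {"x":2.6,"y":10.9,"z":14,"spin":-7.6,"hand":0},
  {"x":2.6,"y":10.9,"z":17,"spin":-7.6,"hand":0},
  {"x":2.6,"y":10.9,"z":18.5,"spin":-7.6,"hand":0},
  {"x":2.6,"y":10.9,"z":18.5,"spin":-7.6,"hand":0},
  {"x":2.6,"y":10.9,"z":18.5,"spin":-7.6,"hand":0},
], squeeze=30)

```text
clock: 27.8
position: [539.8, 247.5, 83.4]
eef_rot: [[0.64, 0.768, 0.001], [0.768, -0.64, 0.0], [0.001, 0.001, -1.0]]
force: [0.9, 0.2, 0.4]
opening: 85.2
```

```bash

python3 - <<'E'
from h import *
f,W,s=look('w18')
E
```

```text
clock 27.80 pos [539.8 247.5  83.4] az 50.2 open 85.2 F [0.9 0.2 0.4] Mz [0.074 0.011 0.015]
cap px [492.  55.] xy 506 355 z 97 r 22 bar None yaw 1.7 ([504.0, 343.0], [57.0, 21.0]) n 5004
cap px [539.   3.] xy 504 366 z 97 r 8 bar 43 yaw 1.7 ([504.0, 343.0], [57.0, 21.0]) n 5037
cap px [275. 297.] xy 538 247 z 92 r 24 bar None yaw 50.3 ([531.0, 252.0], [56.0, 38.0]) n 4101
```

View pics/w18.png

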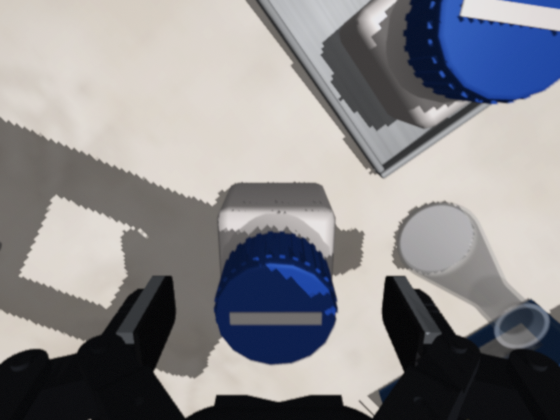

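carry_out([
  {"x":-0.1,"y":-0.1,"z":0,"spin":0,"hand":0.2},
  {"x":-0.1,"y":-0.1,"z":0,"spin":0,"hand":0.3},
  {"x":-0.1,"y":-0.1,"z":0,"spin":0,"hand":1},
  {"x":-0.1,"y":-0.1,"z":0,"spin":0,"hand":1},
  {"x":-0.1,"y":-0.1,"z":0,"spin":0,"hand":1},
  {"x":-0.1,"y":-0.1,"z":0,"spin":0,"hand":1},
  {"x":-0.1,"y":-0.1,"z":0,"spin":0,"hand":1},
  {"x":-0.1,"y":-0.1,"z":0,"spin":0,"hand":1},
  {"x":-0.1,"y":-0.1,"z":0,"spin":0,"hand":1},
], squeeze=30)

```text
clock: 28.75
position: [538.2, 247.2, 84.2]
eef_rot: [[0.64, 0.768, 0.002], [0.768, -0.64, 0.001], [0.002, 0.001, -1.0]]
force: [-0.5, 0.6, 6.0]
opening: 45.1
```

carry_out([
  {"x":0,"y":0,"z":0,"spin":-2,"hand":1},
  {"x":0,"y":0,"z":0,"spin":-5,"hand":1},
  {"x":0,"y":0,"z":0,"spin":-8,"hand":1},
  {"x":0,"y":0,"z":0,"spin":-11,"hand":1},
  {"x":0,"y":0,"z":0,"spin":-14,"hand":1},
  {"x":0,"y":0,"z":0,"spin":-17,"hand":1},
  {"x":0,"y":0,"z":0,"spin":-20,"hand":1},
  {"x":0,"y":0,"z":0,"spin":-23,"hand":1},
  {"x":0,"y":0,"z":0,"spin":-26,"hand":1},
  {"x":0,"y":0,"z":0,"spin":-29,"hand":1},
  {"x":0,"y":0,"z":0,"spin":-32,"hand":1},
  {"x":0,"y":0,"z":0,"spin":-35,"hand":1},
  {"x":0,"y":0,"z":0,"spin":-38,"hand":1},
  {"x":0,"y":0,"z":0,"spin":-41,"hand":1},
  {"x":0,"y":0,"z":0,"spin":-43,"hand":1},
  {"x":0,"y":0,"z":0,"spin":-45,"hand":1},
  {"x":0,"y":0,"z":0,"spin":-45,"hand":1},
  {"x":0,"y":0,"z":0,"spin":-45,"hand":1},
])

```text
clock: 30.55
position: [537.9, 246.2, 84.2]
eef_rot: [[-0.091, 0.996, 0.001], [0.996, 0.091, -0.001], [-0.001, 0.001, -1.0]]
force: [-1.5, -3.1, 8.7]
opening: 44.5
```

```bash

python3 - <<'E'
from h import *
f,W,s=look('w19')
plan(398,-288,230,90)
plan(430,366,230,132.6)
plan(430,366,230,42.6)
E
```

```text
clock 30.55 pos [537.9 246.2  84.2] az 95.2 open 44.5 F [-1.5 -3.1  8.7] Mz [-0.465  0.264 -0.021]
cap px [539. 244.] xy 509 345 z 94 r 16 bar None yaw 85.1 ([503.0, 348.0], [30.0, 56.0]) n 4782
cap px [278. 298.] xy 538 246 z 92 r 24 bar None yaw 5.4 ([521.0, 245.0], [39.0, 74.0]) n 4055
pos [537.9 246.2  84.2] az 95.2 J6 -77.3 shift cm x -51.95 y -18.78 z -14.52 spin/J6 options [(np.float64(185.2), np.float64(54.0)), (np.float64(5.2), np.float64(-126.0))]
pos [537.9 246.2  84.2] az 95.2 J6 -77.3 shift cm x 12.89 y -9.64 z -14.60 spin/J6 options [(np.float64(142.6), np.float64(88.0)), (np.float64(-37.4), np.float64(-92.0))]
pos [537.9 246.2  84.2] az 95.2 J6 -77.3 shift cm x 12.89 y -9.64 z -14.60 spin/J6 options [(np.float64(52.6), np.float64(-2.0))]
```

View pics/w19.png

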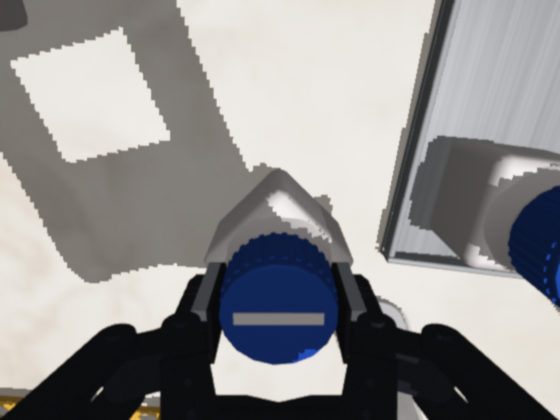

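Jar D: body corner at (278,172), cap turned alone: loose. To the second tray place.

carry_out([
  {"x":0,"y":0,"z":-2,"spin":0,"hand":1},
  {"x":0,"y":0,"z":-6,"spin":0,"hand":1},
  {"x":0,"y":0,"z":-10,"spin":0,"hand":1},
  {"x":0,"y":0,"z":-14,"spin":-4,"hand":1},
  {"x":2,"y":-1.5,"z":-14.6,"spin":-10,"hand":1},
  {"x":5,"y":-4,"z":-14.6,"spin":-17,"hand":1},
  {"x":8,"y":-6.5,"z":-14.6,"spin":-24,"hand":1},
  {"x":11,"y":-8.5,"z":-14.6,"spin":-31,"hand":1},
  {"x":12.9,"y":-9.6,"z":-14.6,"spin":-37.4,"hand":1},
  {"x":12.9,"y":-9.6,"z":-14.6,"spin":-37.4,"hand":1},
  {"x":12.9,"y":-9.6,"z":-14.6,"spin":-37.4,"hand":1},
  {"x":12.9,"y":-9.6,"z":-14.6,"spin":-37.4,"hand":1},
  {"x":12.9,"y":-9.6,"z":-14.6,"spin":-37.4,"hand":1},
], squeeze=40)

```text
clock: 31.9
position: [430.4, 365.7, 228.3]
eef_rot: [[-0.675, 0.737, -0.001], [0.737, 0.675, -0.001], [-0.0, -0.001, -1.0]]
force: [1.1, -0.7, -4.0]
opening: 44.7
```

```bash

python3 - <<'E'
from h import *
f,W,s=look('w20')
plan(430,366,92,132.6)
E
```

```text
clock 31.90 pos [430.4 365.7 228.3] az 132.5 open 44.7 F [ 1.1 -0.7 -4. ] Mz [-0.009 -0.015  0.019]
cap px [198. 250.] xy 483 348 z 97 r 44 bar 157 yaw 78.8 ([500.0, 339.0], [16.0, 52.0]) n 715
cap px [278. 253.] xy 423 360 z 230 r 21 bar None yaw 42.2 ([417.0, 355.0], [39.0, 73.0]) n 1850
pos [430.5 365.7 228.4] az 132.5 J6 -99.2 shift cm x 0.06 y -0.01 z 13.64 spin/J6 options [(np.float64(179.9), np.float64(88.0)), (np.float64(-0.1), np.float64(-92.0))]
```

View pics/w20.png

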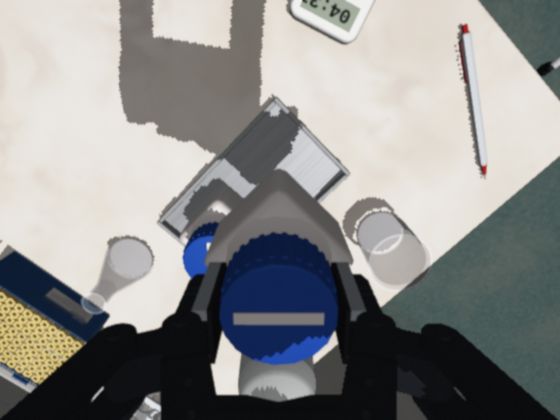

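carry_out([
  {"x":0,"y":0,"z":4,"spin":0,"hand":1},
  {"x":0,"y":0,"z":8,"spin":0,"hand":1},
  {"x":0,"y":0,"z":11,"spin":0,"hand":1},
  {"x":0,"y":0,"z":12.5,"spin":0,"hand":1},
  {"x":0,"y":0,"z":13.2,"spin":0,"hand":1},
  {"x":0,"y":0,"z":13.6,"spin":0,"hand":1},
  {"x":0,"y":0,"z":13.6,"spin":0,"hand":1},
  {"x":0,"y":0,"z":13.6,"spin":0,"hand":1},
  {"x":0,"y":0,"z":13.6,"spin":0,"hand":1},
])

```text
clock: 32.85
position: [431.0, 367.3, 94.4]
eef_rot: [[-0.677, 0.736, 0.003], [0.736, 0.677, 0.002], [-0.0, 0.003, -1.0]]
force: [0.6, -0.4, -4.0]
opening: 44.4
```

carry_out([
  {"x":0,"y":0,"z":0.2,"spin":0,"hand":1},
  {"x":0,"y":0,"z":0.4,"spin":0,"hand":1},
  {"x":0,"y":0,"z":0.55,"spin":0,"hand":1},
  {"x":0,"y":0,"z":0.55,"spin":0,"hand":1},
  {"x":0,"y":0,"z":0.55,"spin":0,"hand":1},
])

```text
clock: 33.35
position: [430.2, 366.8, 88.3]
eef_rot: [[-0.677, 0.736, 0.0], [0.736, 0.677, 0.0], [-0.0, 0.0, -1.0]]
force: [-2.0, -2.4, 5.7]
opening: 44.8
```

carry_out([
  {"x":0,"y":0,"z":0,"spin":0,"hand":0.6},
  {"x":0,"y":0,"z":0,"spin":0,"hand":0.3},
  {"x":0,"y":0,"z":0,"spin":0,"hand":0.1},
  {"x":0,"y":0,"z":0,"spin":0,"hand":0},
  {"x":0,"y":0,"z":0,"spin":0,"hand":0},
  {"x":0,"y":0,"z":-3,"spin":0,"hand":0},
  {"x":0,"y":0,"z":-8,"spin":0,"hand":0},
  {"x":0,"y":0,"z":-13,"spin":0,"hand":0},
  {"x":-4,"y":0,"z":-18,"spin":8,"hand":0},
  {"x":-8,"y":0,"z":-18,"spin":16,"hand":0},
  {"x":-10,"y":0,"z":-18,"spin":24,"hand":0},
  {"x":-10,"y":0,"z":-18,"spin":24,"hand":0},
])

```text
clock: 34.55
position: [499.9, 291.1, 268.4]
eef_rot: [[-0.314, 0.949, 0.003], [0.949, 0.314, 0.0], [-0.001, 0.003, -1.0]]
force: [-0.7, -0.1, -0.2]
opening: 85.8
```

```bash

python3 - <<'E'
from h import *
f,W,s=look('w21')
plan(419,80,230,10.7)
E
```

```text
clock 34.55 pos [499.9 291.1 268.4] az 108.3 open 85.8 F [-0.7 -0.1 -0.2] Mz [ 0.045 -0.022  0.025]
cap px [42. 11.] xy 425 82 z 93 r 21 bar None yaw 38.7 ([438.0, 90.0], [28.0, 62.0]) n 1118
cap px [394. 130.] xy 430 367 z 97 r 24 bar 127 yaw 87.5 ([430.0, 366.0], [54.0, 56.0]) n 1190
cap px [354. 209.] xy 503 362 z 97 r 24 bar 42 yaw 86.9 ([503.0, 362.0], [56.0, 56.0]) n 1146
pos [498.3 292.1 267.4] az 108.5 J6 -85.1 shift cm x -17.59 y -14.27 z 3.73 spin/J6 options [(np.float64(97.8), np.float64(0.0))]
```

View pics/w21.png

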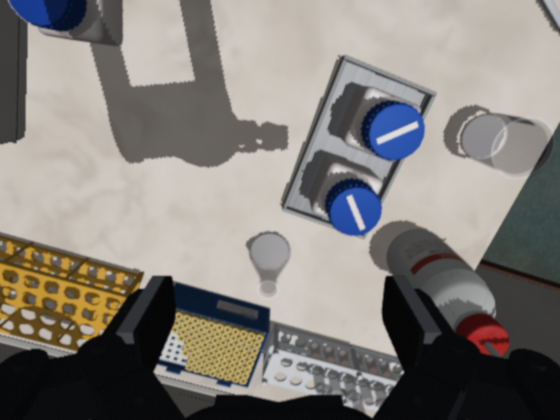

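carry_out([
  {"x":-2,"y":-1,"z":0,"spin":8,"hand":0},
  {"x":-4,"y":-3,"z":0,"spin":16,"hand":0},
  {"x":-6,"y":-5,"z":0,"spin":24,"hand":0},
  {"x":-8,"y":-7,"z":0,"spin":32,"hand":0},
  {"x":-10,"y":-9,"z":0,"spin":40,"hand":0},
  {"x":-12,"y":-11,"z":1,"spin":48,"hand":0},
  {"x":-14,"y":-12,"z":1,"spin":56,"hand":0},
  {"x":-16,"y":-14,"z":2,"spin":64,"hand":0},
  {"x":-17.6,"y":-14.3,"z":3,"spin":72,"hand":0},
  {"x":-17.6,"y":-14.3,"z":3.7,"spin":80,"hand":0},
  {"x":-17.6,"y":-14.3,"z":3.7,"spin":88,"hand":0},
  {"x":-17.6,"y":-14.3,"z":3.7,"spin":96,"hand":0},
  {"x":-17.6,"y":-14.3,"z":3.7,"spin":97.8,"hand":0},
  {"x":-17.6,"y":-14.3,"z":3.7,"spin":97.8,"hand":0},
])

```text
clock: 36.0
position: [417.3, 81.5, 229.4]
eef_rot: [[0.982, 0.19, -0.002], [0.19, -0.982, 0.001], [-0.002, -0.001, -1.0]]
force: [0.3, -0.7, -0.3]
opening: 85.2
```

```bash

python3 - <<'E'
from h import *
f,W,s=look('w22')
plan(419,80,82,10.7)
E
```

```text
clock 36.00 pos [417.3  81.5 229.4] az 11.0 open 85.2 F [ 0.3 -0.7 -0.3] Mz [-0.023  0.022  0.005]
cap px [282. 194.] xy 419 79 z 93 r 24 bar None yaw 10.9 ([419.0, 80.0], [56.0, 54.0]) n 1230
pos [417.4  81.4 229.6] az 11.0 J6 -9.4 shift cm x 0.15 y 0.18 z 14.76 spin/J6 options [(np.float64(0.3), np.float64(0.0))]
```

View pics/w22.png

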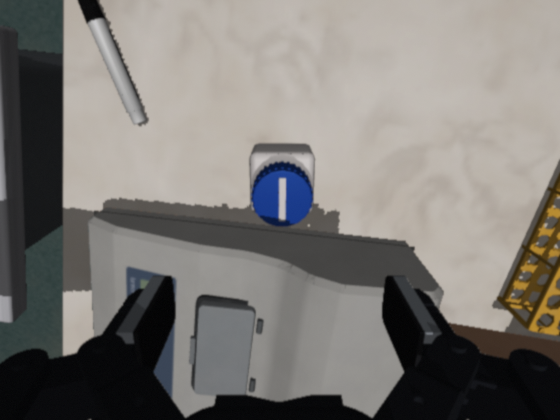

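carry_out([
  {"x":0.1,"y":0.2,"z":4,"spin":0.3,"hand":0},
  {"x":0.1,"y":0.2,"z":8,"spin":0.3,"hand":0},
  {"x":0.1,"y":0.2,"z":12,"spin":0.3,"hand":0},
  {"x":0.1,"y":0.2,"z":14,"spin":0.3,"hand":0},
  {"x":0.1,"y":0.2,"z":14.7,"spin":0.3,"hand":0},
  {"x":0.1,"y":0.2,"z":14.7,"spin":0.3,"hand":0.2},
  {"x":0.1,"y":0.2,"z":14.7,"spin":0.3,"hand":0.3},
  {"x":0.1,"y":0.2,"z":14.7,"spin":0.3,"hand":1},
  {"x":0.1,"y":0.2,"z":14.7,"spin":0.3,"hand":1},
  {"x":0.1,"y":0.2,"z":14.7,"spin":0.3,"hand":1},
  {"x":0.1,"y":0.2,"z":14.7,"spin":0.3,"hand":1},
  {"x":0.1,"y":0.2,"z":14.7,"spin":0.3,"hand":1},
  {"x":0.1,"y":0.2,"z":14.7,"spin":0.3,"hand":1},
  {"x":0.1,"y":0.2,"z":14.7,"spin":0.3,"hand":1},
], squeeze=30)

```text
clock: 37.45
position: [421.0, 78.9, 85.1]
eef_rot: [[0.983, 0.182, 0.003], [0.182, -0.983, 0.0], [0.003, 0.0, -1.0]]
force: [-2.0, 0.2, 6.7]
opening: 45.2
```

```bash

python3 - <<'E'
from h import *
f,W,s=look('w23')
E
```

```text
clock 37.45 pos [421.   78.9  85.1] az 10.5 open 45.2 F [-2.   0.2  6.7] Mz [0.074 0.236 0.062]
cap px [278. 293.] xy 420 80 z 93 r 24 bar None yaw 10.4 ([417.0, 92.0], [56.0, 31.0]) n 3977
```

View pics/w23.png

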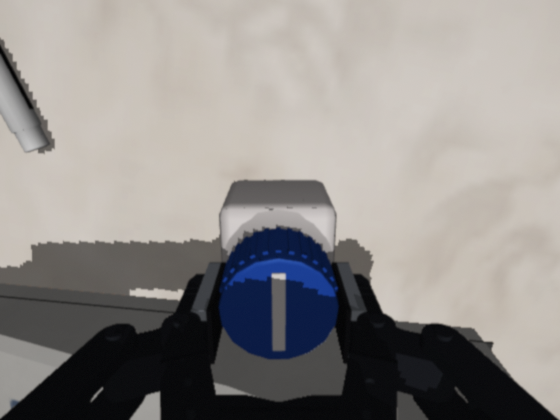

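carry_out([
  {"x":0,"y":0,"z":0,"spin":-2,"hand":1},
  {"x":0,"y":0,"z":0,"spin":-5,"hand":1},
  {"x":0,"y":0,"z":0,"spin":-8,"hand":1},
  {"x":0,"y":0,"z":0,"spin":-11,"hand":1},
  {"x":0,"y":0,"z":0,"spin":-14,"hand":1},
  {"x":0,"y":0,"z":0,"spin":-17,"hand":1},
  {"x":0,"y":0,"z":0,"spin":-20,"hand":1},
  {"x":0,"y":0,"z":0,"spin":-23,"hand":1},
  {"x":0,"y":0,"z":0,"spin":-26,"hand":1},
  {"x":0,"y":0,"z":0,"spin":-29,"hand":1},
  {"x":0,"y":0,"z":0,"spin":-32,"hand":1},
  {"x":0,"y":0,"z":0,"spin":-35,"hand":1},
  {"x":0,"y":0,"z":0,"spin":-38,"hand":1},
  {"x":0,"y":0,"z":0,"spin":-41,"hand":1},
  {"x":0,"y":0,"z":0,"spin":-43,"hand":1},
  {"x":0,"y":0,"z":0,"spin":-45,"hand":1},
  {"x":0,"y":0,"z":0,"spin":-45,"hand":1},
  {"x":0,"y":0,"z":0,"spin":-45,"hand":1},
])

```text
clock: 39.3
position: [422.3, 79.0, 85.0]
eef_rot: [[0.567, 0.823, 0.006], [0.823, -0.567, 0.001], [0.004, 0.005, -1.0]]
force: [3.5, 0.9, 4.6]
opening: 45.4
```

```bash

python3 - <<'E'
from h import *
f,W,s=look('w24')
plan(398,-288,230,90.4)
E
```

```text
clock 39.30 pos [422.3  79.   85. ] az 55.4 open 45.4 F [3.5 0.9 4.6] Mz [ 0.438 -0.768 -0.096]
cap px [278. 293.] xy 421 80 z 93 r 24 bar None yaw 55.3 ([411.0, 86.0], [56.0, 31.0]) n 3996
pos [422.3  79.   85. ] az 55.4 J6 -54.3 shift cm x -31.54 y 18.89 z -14.54 spin/J6 options [(np.float64(145.0), np.float64(54.0)), (np.float64(-35.0), np.float64(-126.0))]
```

View pics/w24.png

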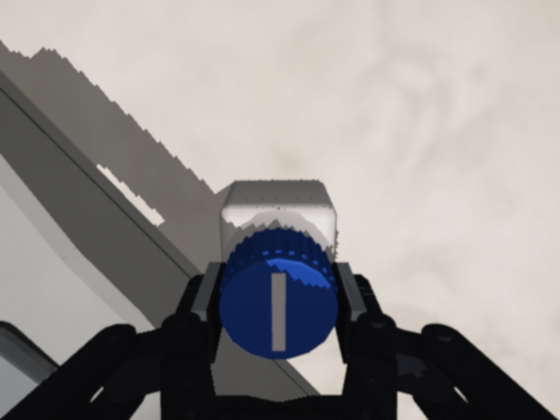

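Jar B came round with the cap (yaw 10.5 → 55.3): tight. To the third crate place.

carry_out([
  {"x":0,"y":0,"z":-3,"spin":0,"hand":1},
  {"x":0,"y":0,"z":-8,"spin":0,"hand":1},
  {"x":0,"y":0,"z":-13,"spin":0,"hand":1},
  {"x":-2,"y":1,"z":-14.5,"spin":-3,"hand":1},
  {"x":-5,"y":3,"z":-14.5,"spin":-6,"hand":1},
  {"x":-8.5,"y":5,"z":-14.5,"spin":-10,"hand":1},
  {"x":-12,"y":7,"z":-14.5,"spin":-14,"hand":1},
  {"x":-15.5,"y":9,"z":-14.5,"spin":-18,"hand":1},
  {"x":-19,"y":11,"z":-14.5,"spin":-22,"hand":1},
  {"x":-22.5,"y":13,"z":-14.5,"spin":-26,"hand":1},
  {"x":-26,"y":15,"z":-14.5,"spin":-30,"hand":1},
  {"x":-29,"y":17,"z":-14.5,"spin":-35,"hand":1},
  {"x":-31.6,"y":18.8,"z":-14.5,"spin":-35,"hand":1},
  {"x":-31.6,"y":18.8,"z":-14.5,"spin":-35,"hand":1},
  {"x":-31.6,"y":18.8,"z":-14.5,"spin":-35,"hand":1},
  {"x":-31.6,"y":18.8,"z":-14.5,"spin":-35,"hand":1},
], squeeze=40)

```text
clock: 40.95
position: [394.3, -286.3, 226.6]
eef_rot: [[-0.009, 1.0, -0.003], [1.0, 0.009, 0.003], [0.003, -0.003, -1.0]]
force: [-0.3, 1.5, -3.7]
opening: 44.4
```

```bash

python3 - <<'E'
from h import *
f,W,s=look('w25')
plan(397,-288,91,90.5)
E
```

```text
clock 40.95 pos [ 394.3 -286.3  226.6] az 90.5 open 44.4 F [-0.3  1.5 -3.7] Mz [ 0.085  0.005 -0.019]
cap px [481. 106.] xy 332 -130 z 72 r 57 bar None yaw None None n 0
cap px [277. 250.] xy 387 -286 z 229 r 22 bar None yaw 0.2 ([380.0, -287.0], [31.0, 56.0]) n 2842
cap px [275. 367.] xy 541 -287 z 97 r 23 bar 35 yaw None None n 22
pos [ 394.7 -286.3  227. ] az 90.6 J6 -134.8 shift cm x -0.20 y 0.26 z 13.60 spin/J6 options [(np.float64(180.1), np.float64(54.0)), (np.float64(0.1), np.float64(-126.0))]
```

View pics/w25.png

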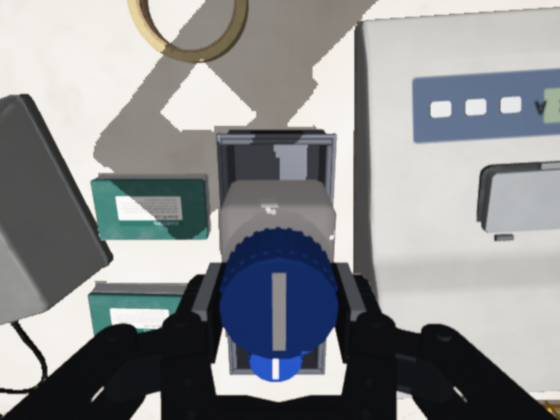

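carry_out([
  {"x":-0.1,"y":0.15,"z":4,"spin":0,"hand":1},
  {"x":-0.1,"y":0.15,"z":8,"spin":0,"hand":1},
  {"x":-0.1,"y":0.15,"z":11,"spin":0,"hand":1},
  {"x":-0.1,"y":0.15,"z":12.5,"spin":0,"hand":1},
  {"x":-0.1,"y":0.15,"z":13.2,"spin":0,"hand":1},
  {"x":-0.1,"y":0.15,"z":13.5,"spin":0,"hand":1},
  {"x":-0.1,"y":0.15,"z":13.5,"spin":0,"hand":1},
  {"x":-0.1,"y":0.15,"z":13.5,"spin":0,"hand":1},
  {"x":-0.1,"y":0.15,"z":13.5,"spin":0,"hand":1},
])

```text
clock: 41.9
position: [397.8, -289.8, 94.6]
eef_rot: [[-0.009, 1.0, 0.002], [1.0, 0.009, -0.002], [-0.002, 0.002, -1.0]]
force: [-0.3, -0.0, -3.2]
opening: 44.8
```

carry_out([
  {"x":0.15,"y":0,"z":0.2,"spin":0,"hand":1},
  {"x":0.15,"y":0,"z":0.4,"spin":0,"hand":1},
  {"x":0.15,"y":0,"z":0.5,"spin":0,"hand":1},
  {"x":0.15,"y":0,"z":0.5,"spin":0,"hand":1},
  {"x":0.15,"y":0,"z":0.5,"spin":0,"hand":1},
])

```text
clock: 42.4
position: [397.5, -288.4, 90.1]
eef_rot: [[-0.009, 1.0, 0.0], [1.0, 0.009, -0.001], [-0.001, 0.0, -1.0]]
force: [-2.4, 1.1, 5.5]
opening: 44.4
```

carry_out([
  {"x":0,"y":0,"z":0,"spin":0,"hand":0.6},
  {"x":0,"y":0,"z":0,"spin":0,"hand":0.3},
  {"x":0,"y":0,"z":0,"spin":0,"hand":0.1},
  {"x":0,"y":0,"z":0,"spin":0,"hand":0},
  {"x":0,"y":0,"z":0,"spin":0,"hand":0},
  {"x":0,"y":0,"z":-3,"spin":0,"hand":0},
  {"x":0,"y":0,"z":-8,"spin":0,"hand":0},
  {"x":0,"y":0,"z":-13,"spin":0,"hand":0},
  {"x":0,"y":2,"z":-18,"spin":8,"hand":0},
  {"x":0,"y":5,"z":-20,"spin":16,"hand":0},
  {"x":0,"y":7,"z":-20,"spin":24,"hand":0},
  {"x":0,"y":7,"z":-20,"spin":32,"hand":0},
  {"x":0,"y":7,"z":-20,"spin":40,"hand":0},
  {"x":0,"y":7,"z":-20,"spin":48,"hand":0},
  {"x":0,"y":7,"z":-20,"spin":56,"hand":0},
  {"x":0,"y":7,"z":-20,"spin":64,"hand":0},
  {"x":0,"y":7,"z":-20,"spin":72,"hand":0},
  {"x":0,"y":7,"z":-20,"spin":80,"hand":0},
  {"x":0,"y":7,"z":-20,"spin":89.7,"hand":0},
  {"x":0,"y":7,"z":-20,"spin":89.7,"hand":0},
])

```text
clock: 44.4
position: [466.9, -286.9, 288.0]
eef_rot: [[1.0, 0.013, -0.0], [0.013, -1.0, 0.0], [-0.0, -0.0, -1.0]]
force: [-1.2, 0.8, 0.3]
opening: 85.2
```

```bash
cat >> h.py <<'E'
def boxes(W,zr=(18,34),reg=(380,610,-500,-340),mn=800):
    m=(W[...,2]>zr[0])&(W[...,2]<zr[1])&(W[...,1]<reg[3])&(W[...,1]>reg[2])&(W[...,0]>reg[0])&(W[...,0]<reg[1])
    k,l,st,c=cv2.connectedComponentsWithStats(m.astype(np.uint8))
    for i in range(1,k):
        if st[i,4]>mn:
            Q=W[l==i]; r=cv2.minAreaRect(Q[:,:2].astype(np.float32)); A=np.c_[Q[:,:2]-Q[:,:2].mean(0),np.ones(len(Q))]
            co=np.linalg.lstsq(A,Q[:,2],rcond=None)[0]
            print('box',c[i].round(),st[i,4],np.round(r[0],1),np.round(r[1],1),round(r[2],1),'z %.1f tilt deg %.2f %.2f'%(np.median(Q[:,2]),*np.degrees(co[:2])))
E
python3 - <<'E'
from h import *
f,W,s=look('w26')
boxes(W)
print(np.round(s['joints'],1)); np.savez('pics/w26.npz',W=W,image=f['image'])
plan(551,-429,200,-1.2)
E
```

```text
clock 44.40 pos [ 466.9 -286.9  288. ] az 0.8 open 85.2 F [-1.2  0.8  0.3] Mz [-0.029 -0.003  0.01 ]
cap px [284. 161.] xy 471 -275 z 98 r 24 bar 92 yaw 1.2 ([477.0, -270.0], [76.0, 64.0]) n 1571
cap px [202. 174.] xy 396 -288 z 98 r 24 bar None yaw 1.0 ([389.0, -288.0], [72.0, 87.0]) n 1684
cap px [360. 175.] xy 541 -287 z 98 r 24 bar 2 yaw 36.8 ([540.0, -288.0], [76.0, 86.0]) n 1350
box [246. 256.] 4153 [ 429.5 -406.1] [ 60.8 106. ] 0.4 z 26.0 tilt deg -0.09 -0.27
box [349. 274.] 3975 [ 552.4 -428.7] [105.5  61. ] 88.7 z 25.9 tilt deg 0.21 -0.34
box [258. 309.] 975 [ 443.6 -475.6] [ 42.  125.1] 87.4 z 25.6 tilt deg -0.04 -1.56
[-38.9   1.3 100.6  -0.   78.1 -39.7]
pos [ 466.9 -286.9  288. ] az 0.9 J6 -39.8 shift cm x 8.20 y 14.34 z 8.79 spin/J6 options [(np.float64(2.1), np.float64(-37.0))]
```

View pics/w26.png

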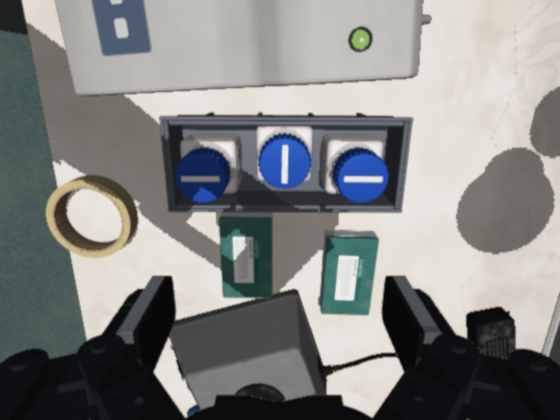

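The picture shows the middle jar's cap now at (284,161), i.e. y = -275: it has been knocked about 12 mm against the crate wall. I'll re-centre it, checking clearance to the photometer.

```bash
python3 - <<'E'
from h import *
W=np.load('pics/w26.npz')['W']
m=(W[...,2]>62)&(abs(W[...,0]-471)<15)&(W[...,1]>-245)
P=W[m]
for lo,hi in [(20,55),(55,70),(70,85),(85,100),(100,140)]:
    q=W[(W[...,2]>lo)&(W[...,2]<hi)&(abs(W[...,0]-471)<15)&(W[...,1]>-234)]
    print(lo,hi,len(q),q[:,1].min() if len(q) else None)
plan(471,-276,200,90.5)
E
```

```text
20 55 0 None
55 70 0 None
70 85 0 None
85 100 337 -209.43278498016122
100 140 3030 -209.1067023616004
pos [ 466.9 -286.9  288. ] az 0.9 J6 -39.8 shift cm x 0.43 y -1.08 z 8.80 spin/J6 options [(np.float64(90.4), np.float64(59.0)), (np.float64(-89.6), np.float64(-121.0))]
```

carry_out([
  {"x":0.4,"y":-1.0,"z":2,"spin":-8,"hand":0.2},
  {"x":0.4,"y":-1.0,"z":4,"spin":-16,"hand":0.2},
  {"x":0.4,"y":-1.0,"z":6,"spin":-24,"hand":0.2},
  {"x":0.4,"y":-1.0,"z":8,"spin":-32,"hand":0.2},
  {"x":0.4,"y":-1.0,"z":8.8,"spin":-40,"hand":0.2},
  {"x":0.4,"y":-1.0,"z":8.8,"spin":-48,"hand":0.2},
  {"x":0.4,"y":-1.0,"z":8.8,"spin":-56,"hand":0.2},
  {"x":0.4,"y":-1.0,"z":8.8,"spin":-64,"hand":0.2},
  {"x":0.4,"y":-1.0,"z":8.8,"spin":-72,"hand":0.2},
  {"x":0.4,"y":-1.0,"z":8.8,"spin":-80,"hand":0.2},
  {"x":0.4,"y":-1.0,"z":8.8,"spin":-89.7,"hand":0.2},
  {"x":0.4,"y":-1.0,"z":8.8,"spin":-89.7,"hand":0.2},
  {"x":0.4,"y":-1.0,"z":8.8,"spin":-89.7,"hand":0.2},
])

```text
clock: 45.75
position: [470.8, -276.9, 200.2]
eef_rot: [[-0.008, 1.0, -0.0], [1.0, 0.008, 0.0], [0.0, -0.0, -1.0]]
force: [-0.9, 0.4, -0.2]
opening: 68.1
```

```bash
python3 - <<'E'
from h import *
f,W,s=look('w27')
plan(471,-276,90,90.5)
E
```

```text
clock 45.75 pos [ 470.8 -276.9  200.2] az 90.4 open 68.1 F [-0.9  0.4 -0.2] Mz [-0.011  0.006 -0.   ]
cap px [490.   9.] xy 346 -144 z 73 r 40 bar None yaw None None n 0
cap px [259.  94.] xy 396 -289 z 98 r 24 bar 120 yaw 0.3 ([388.0, -289.0], [72.0, 88.0]) n 2874
cap px [281. 206.] xy 471 -275 z 98 r 24 bar None yaw 0.4 ([476.0, -271.0], [77.0, 65.0]) n 2421
cap px [264. 293.] xy 540 -287 z 97 r 24 bar 173 yaw 86.4 ([537.0, -287.0], [88.0, 51.0]) n 1808
pos [ 470.8 -276.9  200.2] az 90.4 J6 -128.2 shift cm x 0.09 y 0.02 z 11.02 spin/J6 options [(np.float64(179.9), np.float64(59.0)), (np.float64(-0.1), np.float64(-121.0))]
```

View pics/w27.png

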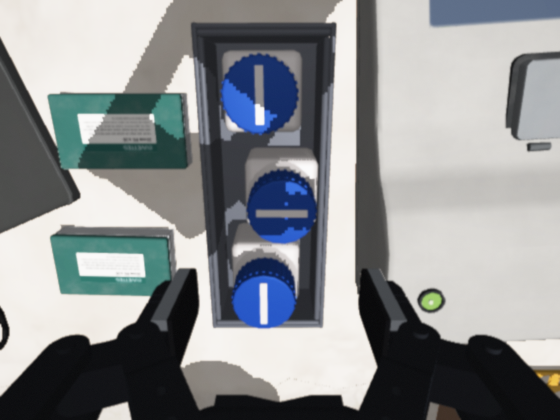

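carry_out([
  {"x":0.1,"y":0,"z":4,"spin":0,"hand":0.2},
  {"x":0.1,"y":0,"z":8,"spin":0,"hand":0.2},
  {"x":0.1,"y":0,"z":10.5,"spin":0,"hand":0.2},
  {"x":0.1,"y":0,"z":11,"spin":0,"hand":0.2},
  {"x":0.1,"y":0,"z":11,"spin":0,"hand":0.2},
  {"x":0.1,"y":0,"z":11,"spin":0,"hand":1},
  {"x":0.1,"y":0,"z":11,"spin":0,"hand":1},
  {"x":0.1,"y":0,"z":11,"spin":0,"hand":1},
  {"x":0.1,"y":0,"z":11,"spin":0,"hand":1},
  {"x":0.1,"y":0,"z":11,"spin":0,"hand":1},
  {"x":0.1,"y":0,"z":11,"spin":0,"hand":1},
  {"x":0.1,"y":0,"z":10.2,"spin":0,"hand":1},
  {"x":-0.4,"y":0,"z":10,"spin":0,"hand":1},
  {"x":-0.8,"y":0,"z":10,"spin":0,"hand":1},
  {"x":-1.0,"y":0,"z":10,"spin":0,"hand":1},
  {"x":-1.0,"y":0,"z":10,"spin":0,"hand":1},
], squeeze=30)

```text
clock: 47.4
position: [470.5, -287.1, 99.7]
eef_rot: [[-0.008, 1.0, -0.001], [1.0, 0.008, 0.001], [0.001, -0.001, -1.0]]
force: [-1.3, -0.0, -2.7]
opening: 44.9
```

carry_out([
  {"x":0,"y":0,"z":0.3,"spin":0,"hand":1},
  {"x":0,"y":0,"z":0.6,"spin":0,"hand":1},
  {"x":0,"y":0,"z":0.8,"spin":0,"hand":1},
  {"x":0,"y":0,"z":0.8,"spin":0,"hand":1},
  {"x":0,"y":0,"z":0.8,"spin":0,"hand":1},
])

```text
clock: 47.9
position: [470.9, -286.6, 92.8]
eef_rot: [[-0.009, 1.0, -0.001], [1.0, 0.009, 0.001], [0.001, -0.001, -1.0]]
force: [-2.2, 2.8, 3.9]
opening: 44.9
```

Contact. Release (small opening), rise, and turn back for the boxes.

carry_out([
  {"x":0,"y":0,"z":0,"spin":0,"hand":0.4},
  {"x":0,"y":0,"z":0,"spin":0,"hand":0.2},
  {"x":0,"y":0,"z":0,"spin":0,"hand":0.1},
  {"x":0,"y":0,"z":0,"spin":0,"hand":0.1},
  {"x":0,"y":0,"z":-3,"spin":0,"hand":0.1},
  {"x":0,"y":0,"z":-8,"spin":0,"hand":0},
  {"x":0,"y":0,"z":-13,"spin":0,"hand":0},
  {"x":-2,"y":2,"z":-18,"spin":8,"hand":0},
  {"x":-4,"y":4,"z":-18,"spin":16,"hand":0},
  {"x":-6,"y":6,"z":-18,"spin":24,"hand":0},
  {"x":-8,"y":8,"z":-18,"spin":32,"hand":0},
  {"x":-8,"y":8,"z":-18,"spin":40,"hand":0},
  {"x":-8,"y":8,"z":-18,"spin":48,"hand":0},
  {"x":-8,"y":8,"z":-18,"spin":56,"hand":0},
  {"x":-8,"y":8,"z":-18,"spin":64,"hand":0},
  {"x":-8,"y":8,"z":-18,"spin":72,"hand":0},
  {"x":-8,"y":8,"z":-18,"spin":80,"hand":0},
  {"x":-8,"y":8,"z":-18,"spin":91.7,"hand":0},
  {"x":-8,"y":8,"z":-18,"spin":91.7,"hand":0},
  {"x":-8,"y":8,"z":-18,"spin":91.7,"hand":0},
])

```text
clock: 49.9
position: [551.6, -366.3, 272.1]
eef_rot: [[1.0, -0.021, -0.0], [-0.021, -1.0, 0.0], [-0.0, -0.0, -1.0]]
force: [-0.5, 0.5, -0.0]
opening: 85.3
```

```bash
python3 - <<'E'
from h import *
f,W,s=look('w28')
boxes(W)
plan(552,-429,27,-1.3)
E
```

```text
clock 49.90 pos [ 551.6 -366.3  272.1] az -1.2 open 85.3 F [-0.5  0.5 -0. ] Mz [-0.007  0.01   0.04 ]
cap px [174.  81.] xy 469 -285 z 98 r 24 bar 97 yaw 2.4 ([471.0, -285.0], [55.0, 88.0]) n 1623
cap px [264.  83.] xy 541 -287 z 98 r 24 bar 9 yaw 89.8 ([533.0, -287.0], [88.0, 72.0]) n 1489
cap px [86. 89.] xy 397 -289 z 98 r 24 bar None yaw 2.9 ([391.0, -289.0], [69.0, 88.0]) n 1840
box [166. 199.] 5367 [ 429.9 -406.3] [ 61.1 104.9] 0.4 z 26.0 tilt deg -0.46 -0.14
box [281. 216.] 5043 [ 552.4 -429.2] [105.7  60.7] 88.9 z 25.9 tilt deg -0.09 -0.17
box [191. 259.] 997 [ 444.3 -475.8] [ 42.4 126.7] 87.2 z 25.5 tilt deg 0.11 -2.35
pos [ 551.6 -366.3  272.1] az -1.1 J6 -38.5 shift cm x 0.17 y 6.27 z 24.51 spin/J6 options [(np.float64(0.2), np.float64(-37.0))]
```

View pics/w28.png

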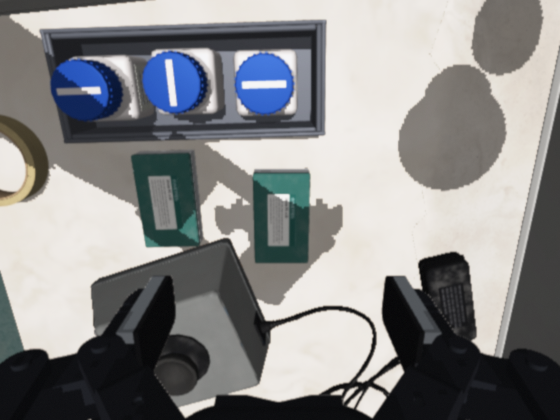

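```bash
python3 - <<'E'
from h import *
f,W,s=snap('wrist','w29.png')
for n,(bx,by) in {'b2':(552,-429),'b1':(430,-406)}.items():
    m=(W[...,2]>40)&(W[...,2]<140)&(W[...,1]<-345)&(W[...,1]>-520)&(abs(W[...,0]-bx)<75)
    q=W[m]; print(n,len(q))
    for y0 in range(-520,-380,20):
        k=q[(q[:,1]>=y0)&(q[:,1]<y0+20)]
        if len(k): print(y0,'x',k[:,0].min().round(),k[:,0].max().round(),'zmax',k[:,2].max().round())
E
```

```text
b2 2538
-520 x 477.0 510.0 zmax 100.0
-500 x 477.0 504.0 zmax 100.0
-480 x 477.0 498.0 zmax 99.0
b1 5837
-520 x 355.0 505.0 zmax 104.0
-500 x 370.0 504.0 zmax 100.0
-480 x 428.0 498.0 zmax 100.0
```

carry_out([
  {"x":0.05,"y":3,"z":2,"spin":0.2,"hand":0},
  {"x":0.05,"y":5.4,"z":6,"spin":0.2,"hand":0},
  {"x":0.05,"y":5.4,"z":10,"spin":0.2,"hand":0},
  {"x":0.05,"y":5.4,"z":14,"spin":0.2,"hand":0},
  {"x":0.05,"y":5.4,"z":18,"spin":0.2,"hand":0},
  {"x":0.05,"y":5.4,"z":21,"spin":0.2,"hand":0},
  {"x":0.05,"y":5.4,"z":22.5,"spin":0.2,"hand":0},
  {"x":0.05,"y":5.4,"z":22.5,"spin":0.2,"hand":0},
  {"x":0.05,"y":5.4,"z":22.5,"spin":0.2,"hand":0},
])

```text
clock: 50.9
position: [551.8, -421.0, 48.6]
eef_rot: [[1.0, -0.024, 0.001], [-0.024, -1.0, -0.001], [0.001, 0.001, -1.0]]
force: [-0.4, -0.0, 0.1]
opening: 85.4
```

```bash
python3 - <<'E'
from h import *
f,W,s=look('w30')
boxes(W)
plan(552.2,-421,27,-1.2)
E
```

```text
clock 50.90 pos [ 551.8 -421.    48.6] az -1.4 open 85.4 F [-0.4 -0.   0.1] Mz [ 0.003  0.021 -0.055]
box [ 39. 248.] 16652 [ 437.5 -406.7] [ 47.1 105.6] 0.0 z 26.0 tilt deg -3.18 0.13
box [282. 273.] 26524 [ 552.5 -429.3] [105.6  60.9] 88.9 z 26.0 tilt deg -0.03 -0.22
box [178. 378.] 1456 [ 498.9 -480.6] [ 4.1 40.3] 17.5 z 25.8 tilt deg -181.73 -58.36
pos [ 552.5 -421.6   49.8] az -1.4 J6 -41.7 shift cm x -0.04 y -0.06 z 2.28 spin/J6 options [(np.float64(-0.2), np.float64(-36.0))]
```

View pics/w30.png

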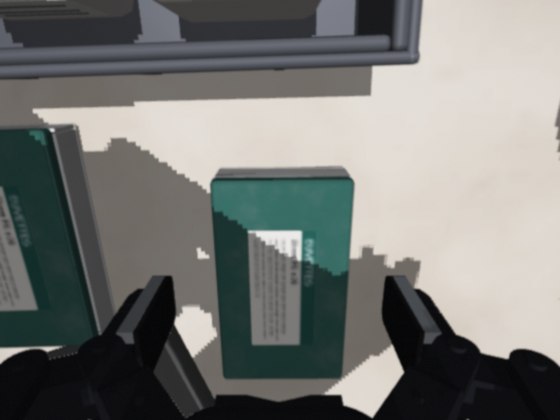

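carry_out([
  {"x":0,"y":0,"z":1.2,"spin":0,"hand":0},
  {"x":0,"y":0,"z":2.1,"spin":0,"hand":0},
  {"x":0,"y":0,"z":2.1,"spin":0,"hand":0},
  {"x":0,"y":0,"z":2.1,"spin":0,"hand":0.2},
  {"x":0,"y":0,"z":2.1,"spin":0,"hand":1},
  {"x":0,"y":0,"z":2.1,"spin":0,"hand":1},
  {"x":0,"y":0,"z":2.1,"spin":0,"hand":1},
  {"x":0,"y":0,"z":2.1,"spin":0,"hand":1},
  {"x":0,"y":0,"z":2.1,"spin":0,"hand":1},
], squeeze=22)

```text
clock: 51.85
position: [551.2, -420.5, 26.7]
eef_rot: [[1.0, -0.025, 0.0], [-0.025, -1.0, -0.0], [0.0, 0.0, -1.0]]
force: [0.4, -0.3, 0.8]
opening: 60.0
```

```bash
python3 - <<'E'
from h import *
plan(512,-279,170,0.5)
E
```

```text
pos [ 551.2 -420.5   26.7] az -1.4 J6 -41.7 shift cm x -4.26 y -14.04 z -14.34 spin/J6 options [(np.float64(-1.9), np.float64(-29.0))]
```

carry_out([
  {"x":0,"y":0,"z":-2,"spin":0,"hand":1},
  {"x":0,"y":0,"z":-5,"spin":0,"hand":1},
  {"x":0,"y":0,"z":-9,"spin":0,"hand":1},
  {"x":0,"y":0,"z":-13,"spin":0,"hand":1},
  {"x":-0.5,"y":-2,"z":-14.3,"spin":-1,"hand":1},
  {"x":-1.5,"y":-5,"z":-14.3,"spin":-1.9,"hand":1},
  {"x":-2.5,"y":-8,"z":-14.3,"spin":-1.9,"hand":1},
  {"x":-3.5,"y":-11,"z":-14.3,"spin":-1.9,"hand":1},
  {"x":-4.2,"y":-13,"z":-14.3,"spin":-1.9,"hand":1},
  {"x":-4.3,"y":-14,"z":-14.3,"spin":-1.9,"hand":1},
  {"x":-4.3,"y":-14,"z":-14.3,"spin":-1.9,"hand":1},
  {"x":-4.3,"y":-14,"z":-14.3,"spin":-1.9,"hand":1},
  {"x":-4.3,"y":-14,"z":-14.3,"spin":-1.9,"hand":1},
])

```text
clock: 53.15
position: [512.0, -280.5, 169.8]
eef_rot: [[1.0, 0.008, 0.001], [0.008, -1.0, -0.001], [0.001, 0.001, -1.0]]
force: [1.1, 0.0, -0.4]
opening: 60.2
```

```bash
python3 - <<'E'
from h import *
f,W,s=look('w31')
boxes(W,(155,182),(440,600,-380,-220))
plan(512,-279,130,0.5)
E
```

```text
clock 53.15 pos [ 512.  -280.5  169.8] az 0.5 open 60.2 F [ 1.1  0.  -0.4] Mz [0.032 0.01  0.01 ]
cap px [185. 230.] xy 469 -271 z 98 r 35 bar None yaw 0.4 ([464.0, -258.0], [80.0, 41.0]) n 2541
cap px [ 93. 231.] xy 397 -289 z 98 r 24 bar None yaw 37.7 ([399.0, -289.0], [70.0, 85.0]) n 3279
cap px [362. 237.] xy 541 -251 z 167 r 7 bar None yaw None None n 0
box [279. 289.] 34207 [ 511.3 -285.7] [87.9 98.2] 0.3 z 169.2 tilt deg -0.00 -1.16
pos [ 511.9 -280.4  169.6] az 0.4 J6 -36.0 shift cm x 0.01 y -0.15 z 3.96 spin/J6 options [(np.float64(-0.1), np.float64(-29.0))]
```

View pics/w31.png

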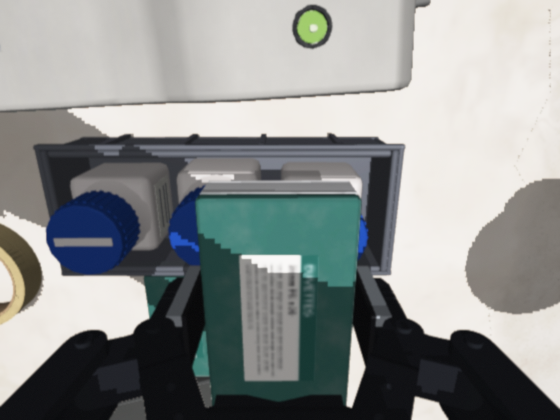

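carry_out([
  {"x":0,"y":-0.1,"z":2,"spin":0,"hand":1},
  {"x":0,"y":-0.1,"z":3.5,"spin":0,"hand":1},
  {"x":0,"y":-0.1,"z":4.2,"spin":0,"hand":1},
  {"x":0,"y":-0.1,"z":4.3,"spin":0,"hand":1},
  {"x":0,"y":-0.1,"z":4.3,"spin":0,"hand":1},
  {"x":0,"y":-0.1,"z":4.3,"spin":0,"hand":1},
])

```text
clock: 53.8
position: [512.0, -278.7, 127.0]
eef_rot: [[1.0, 0.009, 0.001], [0.009, -1.0, -0.001], [0.001, 0.001, -1.0]]
force: [0.1, 0.1, -0.5]
opening: 60.3
```

carry_out([
  {"x":0,"y":0,"z":0.1,"spin":0,"hand":1},
  {"x":0,"y":0,"z":0.2,"spin":0,"hand":1},
  {"x":0,"y":0,"z":0.3,"spin":0,"hand":1},
  {"x":0,"y":0,"z":0.3,"spin":0,"hand":1},
])

```text
clock: 54.2
position: [511.7, -278.3, 123.6]
eef_rot: [[1.0, 0.009, 0.001], [0.009, -1.0, -0.0], [0.001, 0.0, -1.0]]
force: [0.1, -0.1, -0.0]
opening: 60.0
```

carry_out([
  {"x":0,"y":0,"z":0.05,"spin":0,"hand":1},
  {"x":0,"y":0,"z":0.1,"spin":0,"hand":1},
  {"x":0,"y":0,"z":0.1,"spin":0,"hand":1},
])

```text
clock: 54.5
position: [511.7, -278.3, 123.6]
eef_rot: [[1.0, 0.009, 0.0], [0.009, -1.0, -0.0], [0.0, 0.0, -1.0]]
force: [-1.3, 1.4, 5.6]
opening: 60.3
```

carry_out([
  {"x":0,"y":0,"z":0,"spin":0,"hand":0.25},
  {"x":0,"y":0,"z":0,"spin":0,"hand":0.15},
  {"x":0,"y":0,"z":0,"spin":0,"hand":0.1},
  {"x":0,"y":0,"z":0,"spin":0,"hand":0.05},
  {"x":0,"y":0,"z":-2,"spin":0,"hand":0},
  {"x":0,"y":0,"z":-6,"spin":0,"hand":0},
  {"x":0,"y":0,"z":-10,"spin":0,"hand":0},
  {"x":-3,"y":2,"z":-14,"spin":0,"hand":0},
  {"x":-6,"y":5,"z":-14,"spin":0,"hand":0},
  {"x":-8.2,"y":8,"z":-14,"spin":0,"hand":0},
  {"x":-8.2,"y":8,"z":-14,"spin":0,"hand":0},
  {"x":-8.2,"y":8,"z":-14,"spin":0,"hand":0},
])

```text
clock: 55.7
position: [429.7, -359.3, 262.1]
eef_rot: [[1.0, 0.007, 0.0], [0.007, -1.0, 0.001], [0.0, -0.001, -1.0]]
force: [-0.1, 0.6, -0.5]
opening: 85.4
```

```bash
python3 - <<'E'
from h import *
f,W,s=look('w32')
boxes(W)
boxes(W,(110,140),(380,600,-380,-220))
plan(430,-400,50,0.6)
E
```

```text
clock 55.70 pos [ 429.7 -359.3  262.1] az 0.4 open 85.4 F [-0.1  0.6 -0.5] Mz [-0.031 -0.004  0.057]
cap px [326.  89.] xy 469 -285 z 98 r 24 bar 93 yaw 0.6 ([465.0, -285.0], [48.0, 88.0]) n 1496
cap px [237.  94.] xy 396 -289 z 98 r 24 bar 54 yaw 1.5 ([388.0, -289.0], [72.0, 88.0]) n 2062
cap px [447.  94.] xy 541 -286 z 105 r 16 bar None yaw None None n 0
cap px [220. 387.] xy 368 -601 z 76 r 10 bar None yaw None None n 7
box [279. 206.] 5436 [ 429.5 -406.3] [ 60.7 105.1] 0.6 z 25.9 tilt deg 0.01 -0.13
box [288. 268.] 1050 [ 444.1 -476.1] [ 42.  126.4] 87.5 z 25.5 tilt deg 0.02 -1.82
box [397.  89.] 14082 [ 510.9 -287.5] [ 61.1 105. ] 1.1 z 122.8 tilt deg 1.00 -0.02
pos [ 430.1 -358.6  261.8] az 0.5 J6 -47.5 shift cm x -0.04 y 4.17 z 21.18 spin/J6 options [(np.float64(179.9), np.float64(136.0)), (np.float64(-0.1), np.float64(-44.0))]
```

View pics/w32.png

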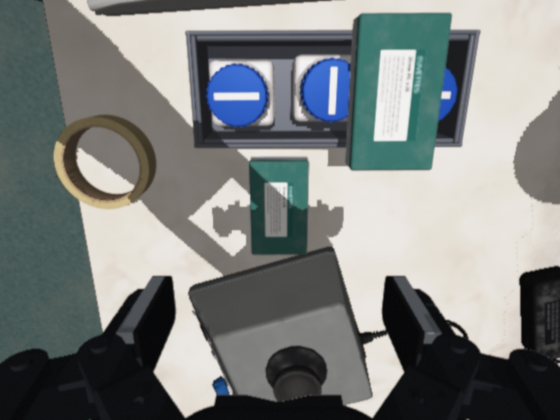

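carry_out([
  {"x":-0.05,"y":2,"z":2,"spin":0,"hand":0},
  {"x":-0.05,"y":4,"z":6,"spin":0,"hand":0},
  {"x":-0.05,"y":4,"z":10,"spin":0,"hand":0},
  {"x":-0.05,"y":4,"z":14,"spin":0,"hand":0},
  {"x":-0.05,"y":4,"z":18,"spin":0,"hand":0},
  {"x":-0.05,"y":4,"z":21,"spin":0,"hand":0},
  {"x":-0.05,"y":4,"z":22.5,"spin":0,"hand":0},
  {"x":-0.05,"y":4,"z":23.4,"spin":0,"hand":0},
  {"x":-0.05,"y":4,"z":23.4,"spin":0,"hand":0},
  {"x":-0.05,"y":4,"z":23.4,"spin":0,"hand":0},
  {"x":-0.05,"y":4,"z":23.4,"spin":0,"hand":0},
])

```text
clock: 56.85
position: [431.3, -400.3, 30.4]
eef_rot: [[1.0, 0.009, 0.003], [0.009, -1.0, -0.003], [0.003, 0.003, -1.0]]
force: [0.1, 0.1, -0.8]
opening: 85.5
```

```bash
python3 - <<'E'
from h import *
f,W,s=look('w33')
boxes(W)
E
```

```text
clock 56.85 pos [ 431.3 -400.3   30.4] az 0.5 open 85.5 F [ 0.1  0.1 -0.8] Mz [-0.039  0.016  0.027]
cap px [98. 25.] xy 401 -309 z 97 r 13 bar None yaw 0.5 ([402.0, -317.0], [86.0, 38.0]) n 20666
cap px [483.  16.] xy 464 -306 z 96 r 9 bar None yaw 0.6 ([462.0, -317.0], [83.0, 38.0]) n 19474
box [276. 285.] 31515 [ 429.6 -406.1] [ 61.1 104.9] 0.6 z 26.0 tilt deg -0.03 -0.31
```

View pics/w33.png

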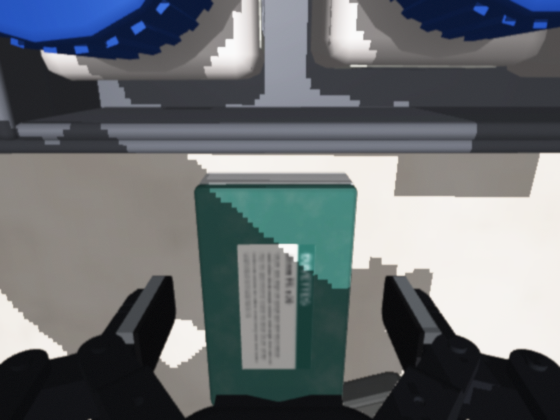

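carry_out([
  {"x":-0.1,"y":0,"z":0.2,"spin":0,"hand":0},
  {"x":-0.1,"y":0,"z":0.2,"spin":0,"hand":0.2},
  {"x":-0.1,"y":0,"z":0.2,"spin":0,"hand":1},
  {"x":-0.1,"y":0,"z":0.2,"spin":0,"hand":1},
  {"x":-0.1,"y":0,"z":0.2,"spin":0,"hand":1},
  {"x":-0.1,"y":0,"z":0.2,"spin":0,"hand":1},
  {"x":-0.1,"y":0,"z":0.2,"spin":0,"hand":1},
], squeeze=22)

```text
clock: 57.6
position: [429.1, -399.2, 26.7]
eef_rot: [[1.0, 0.009, 0.0], [0.009, -1.0, -0.0], [0.0, 0.0, -1.0]]
force: [-0.0, 0.6, 3.8]
opening: 59.8
```

```bash
python3 - <<'E'
from h import *
s=robot.state();print(s['position'],s['opening'],az(s['eef_rot']))
plan(427,-281,175,0.6)
E
```

```text
[ 429.1402944  -399.21006295   26.71474492] 59.82399094427878 0.4948764181622304
pos [ 429.1 -399.2   26.7] az 0.5 J6 -50.3 shift cm x -0.11 y -11.82 z -14.83 spin/J6 options [(np.float64(-0.1), np.float64(-34.0))]
```

carry_out([
  {"x":0,"y":0,"z":-2,"spin":0,"hand":1},
  {"x":0,"y":0,"z":-5,"spin":0,"hand":1},
  {"x":0,"y":0,"z":-9,"spin":0,"hand":1},
  {"x":0,"y":0,"z":-13,"spin":0,"hand":1},
  {"x":-0.1,"y":-1,"z":-14.8,"spin":0,"hand":1},
  {"x":-0.1,"y":-4,"z":-14.8,"spin":0,"hand":1},
  {"x":-0.1,"y":-7,"z":-14.8,"spin":0,"hand":1},
  {"x":-0.1,"y":-10,"z":-14.8,"spin":0,"hand":1},
  {"x":-0.1,"y":-11.8,"z":-14.8,"spin":0,"hand":1},
  {"x":-0.1,"y":-11.8,"z":-14.8,"spin":0,"hand":1},
  {"x":-0.1,"y":-11.8,"z":-14.8,"spin":0,"hand":1},
  {"x":-0.1,"y":-11.8,"z":-14.8,"spin":0,"hand":1},
  {"x":-0.1,"y":-11.8,"z":-14.8,"spin":0,"hand":1},
])

```text
clock: 58.9
position: [427.1, -282.1, 174.4]
eef_rot: [[1.0, 0.008, 0.0], [0.008, -1.0, -0.001], [0.0, 0.001, -1.0]]
force: [-0.3, 0.7, -0.2]
opening: 60.5
```

```bash
python3 - <<'E'
from h import *
f,W,s=look('w34')
boxes(W,(155,190),(360,600,-380,-220))
boxes(W,(110,140),(380,600,-380,-220))
plan(427,-280.5,127,0.6)
E
```

```text
clock 58.90 pos [ 427.1 -282.1  174.4] az 0.4 open 60.5 F [-0.3  0.7 -0.2] Mz [ 0.061  0.012 -0.007]
cap px [136.  23.] xy 345 -170 z 72 r 14 bar None yaw None None n 0
cap px [365. 223.] xy 466 -272 z 98 r 36 bar None yaw 78.6 ([464.0, -250.0], [35.0, 67.0]) n 2151
cap px [501. 234.] xy 541 -275 z 122 r 12 bar None yaw None None n 0
cap px [195. 234.] xy 396 -257 z 172 r 4 bar None yaw None None n 0
box [279. 286.] 35894 [ 426.4 -286.8] [ 88.2 100.1] 0.1 z 173.7 tilt deg -0.03 -1.73
box [440. 234.] 19379 [ 510.9 -287.2] [ 61.3 105. ] 0.9 z 122.9 tilt deg 1.23 -0.62
pos [ 427.1 -281.9  174.3] az 0.4 J6 -41.7 shift cm x -0.01 y -0.15 z 4.73 spin/J6 options [(np.float64(-0.2), np.float64(-34.0))]
```

View pics/w34.png

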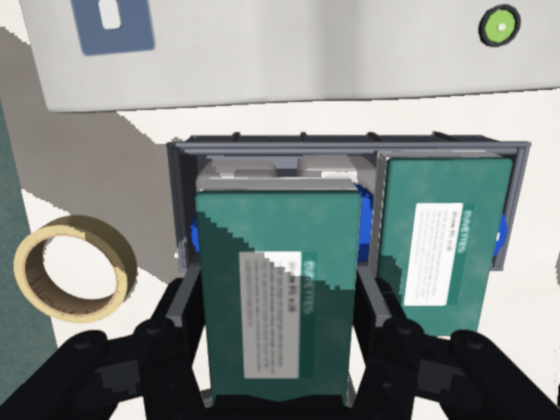

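carry_out([
  {"x":-0.05,"y":-0.1,"z":2,"spin":0,"hand":1},
  {"x":-0.05,"y":-0.1,"z":3.5,"spin":0,"hand":1},
  {"x":-0.05,"y":-0.1,"z":4.4,"spin":0,"hand":1},
  {"x":-0.05,"y":-0.1,"z":4.75,"spin":0,"hand":1},
  {"x":-0.05,"y":-0.1,"z":4.75,"spin":0,"hand":1},
  {"x":-0.05,"y":-0.1,"z":4.75,"spin":0,"hand":1},
])

```text
clock: 59.55
position: [426.9, -280.5, 127.5]
eef_rot: [[1.0, 0.009, 0.001], [0.009, -1.0, -0.001], [0.001, 0.001, -1.0]]
force: [1.0, -0.2, -0.2]
opening: 60.0
```

carry_out([
  {"x":0,"y":0,"z":0.1,"spin":0,"hand":1},
  {"x":0,"y":0,"z":0.2,"spin":0,"hand":1},
  {"x":0,"y":0,"z":0.3,"spin":0,"hand":1},
  {"x":0,"y":0,"z":0.3,"spin":0,"hand":1},
])

```text
clock: 59.95
position: [426.4, -279.9, 123.8]
eef_rot: [[1.0, 0.009, -0.0], [0.009, -1.0, 0.0], [-0.0, -0.0, -1.0]]
force: [0.2, -0.1, -1.0]
opening: 60.3
```

carry_out([
  {"x":0,"y":0,"z":0.05,"spin":0,"hand":1},
  {"x":0,"y":0,"z":0.1,"spin":0,"hand":1},
  {"x":0,"y":0,"z":0.1,"spin":0,"hand":1},
])

```text
clock: 60.25
position: [426.5, -280.0, 123.7]
eef_rot: [[1.0, 0.009, -0.0], [0.009, -1.0, 0.0], [-0.0, -0.0, -1.0]]
force: [-2.1, 2.5, 5.6]
opening: 60.2
```

```bash
python3 - <<'E'
from h import *
f,W,s=look('w35')
E
```

```text
clock 60.25 pos [ 426.5 -280.   123.7] az 0.5 open 60.2 F [-2.1  2.5  5.6] Mz [ 0.258  0.347 -0.029]
cap px [380. 246.] xy 468 -273 z 98 r 24 bar 137 yaw 61.9 ([474.0, -247.0], [36.0, 72.0]) n 3014
cap px [185. 257.] xy 381 -277 z 98 r 13 bar None yaw 52.2 ([366.0, -266.0], [88.0, 48.0]) n 4133
```

View pics/w35.png

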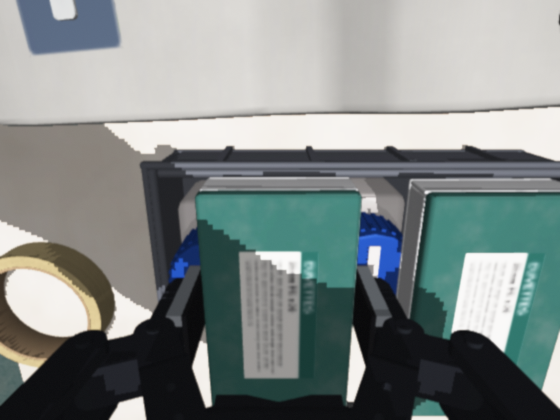

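carry_out([
  {"x":0,"y":0,"z":0,"spin":0,"hand":0.27},
  {"x":0,"y":0,"z":0,"spin":0,"hand":0.24},
  {"x":0,"y":0,"z":0,"spin":0,"hand":0.24},
  {"x":0,"y":0,"z":0,"spin":0,"hand":0.24},
])

```text
clock: 60.7
position: [426.4, -279.9, 122.6]
eef_rot: [[1.0, 0.009, -0.0], [0.009, -1.0, 0.0], [-0.0, -0.0, -1.0]]
force: [0.2, -0.8, 0.7]
opening: 65.0
```

carry_out([
  {"x":0,"y":0,"z":-0.5,"spin":0,"hand":0.24},
  {"x":0,"y":0,"z":-1.5,"spin":0,"hand":0.24},
  {"x":0,"y":0,"z":-3.5,"spin":0,"hand":0.24},
  {"x":0,"y":0,"z":-7,"spin":0,"hand":0.2},
  {"x":0,"y":0,"z":-11,"spin":0,"hand":0},
  {"x":2,"y":1,"z":-15,"spin":0,"hand":0},
  {"x":4,"y":1,"z":-18,"spin":0,"hand":0},
  {"x":4,"y":1,"z":-18,"spin":0,"hand":0},
  {"x":4,"y":1,"z":-18,"spin":0,"hand":0},
])

```text
clock: 61.6
position: [467.1, -289.9, 304.4]
eef_rot: [[1.0, 0.009, 0.002], [0.009, -1.0, -0.002], [0.002, 0.002, -1.0]]
force: [-0.1, -0.2, -0.1]
opening: 85.3
```

```bash
python3 - <<'E'
from h import *
f,W,s=look('w36')
boxes(W,(110,140),(360,600,-380,-220))
f2,W2,_=snap('scene','s2.png'); caps(W2,f2['image'])
boxes(W2,(110,140),(360,600,-380,-220),100)
f3,W3,_=snap('side','d2.png'); caps(W3,f3['image'])
im=f2['image'][90:330,120:460];cv2.imwrite('pics/s2z.png',cv2.resize(im,None,fx=2.2,fy=2.2)[:,:,::-1])
im=f3['image'][150:420,60:420];cv2.imwrite('pics/d2z.png',cv2.resize(im,None,fx=2.1,fy=2.1)[:,:,::-1])
E
```

```text
clock 61.60 pos [ 467.1 -289.9  304.4] az 0.5 open 85.3 F [-0.1 -0.2 -0.1] Mz [-0.005  0.023  0.012]
cap px [280. 163.] xy 467 -283 z 98 r 25 bar 91 yaw 1.2 ([469.0, -283.0], [27.0, 88.0]) n 475
cap px [372. 168.] xy 541 -279 z 122 r 20 bar None yaw None None n 6
cap px [188. 169.] xy 389 -288 z 98 r 21 bar None yaw 1.1 ([366.0, -289.0], [29.0, 86.0]) n 761
cap px [198. 402.] xy 367 -601 z 76 r 9 bar None yaw None None n 0
box [231. 171.] 8309 [ 425.8 -287.3] [ 60.9 104.3] 0.7 z 122.9 tilt deg -0.22 -0.16
box [330. 172.] 8330 [ 511.2 -287.4] [ 60.9 105.4] 0.5 z 122.9 tilt deg 0.10 -0.27
cap px [209. 151.] xy 499 360 z 97 r 24 bar None yaw 51.5 ([491.0, 351.0], [48.0, 68.0]) n 79
cap px [189. 156.] xy 429 365 z 97 r 25 bar None yaw 87.9 ([426.0, 367.0], [58.0, 56.0]) n 87
cap px [300. 254.] xy 391 -290 z 97 r 22 bar None yaw 29.2 ([382.0, -296.0], [65.0, 84.0]) n 278
box [337. 226.] 698 [ 508.3 -287.3] [ 63.9 107.6] 1.2 z 121.9 tilt deg 3.16 1.56
box [311. 237.] 769 [ 424.2 -287.6] [ 63.7 107.1] 1.5 z 122.1 tilt deg 3.10 1.43
cap px [336. 166.] xy 392 -287 z 100 r 20 bar None yaw 39.4 ([385.0, -281.0], [82.0, 68.0]) n 126
cap px [222. 301.] xy 506 363 z 99 r 24 bar 44 yaw 87.5 ([506.0, 363.0], [54.0, 56.0]) n 226
cap px [251. 310.] xy 432 369 z 99 r 22 bar 133 yaw 0.6 ([433.0, 368.0], [56.0, 56.0]) n 235
```

View pics/w36.png

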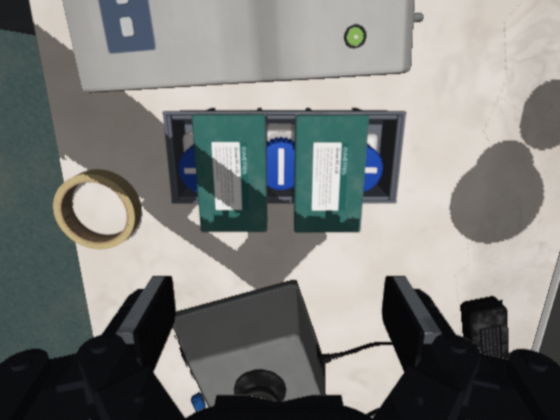

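View pics/s2z.png

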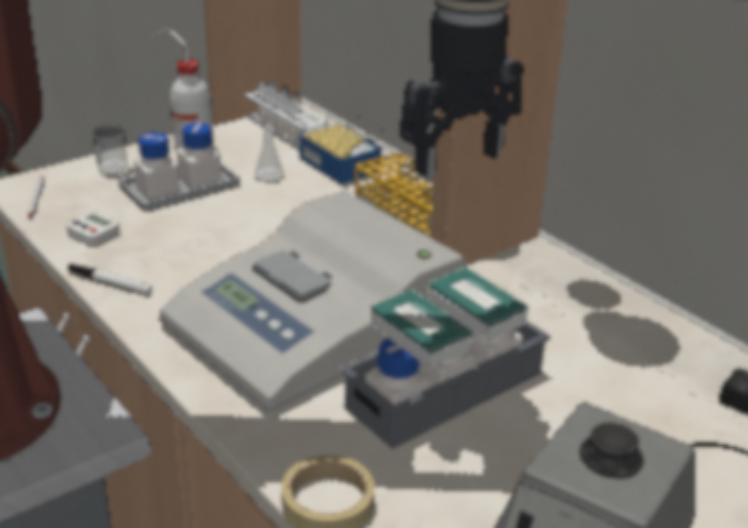

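View pics/d2z.png

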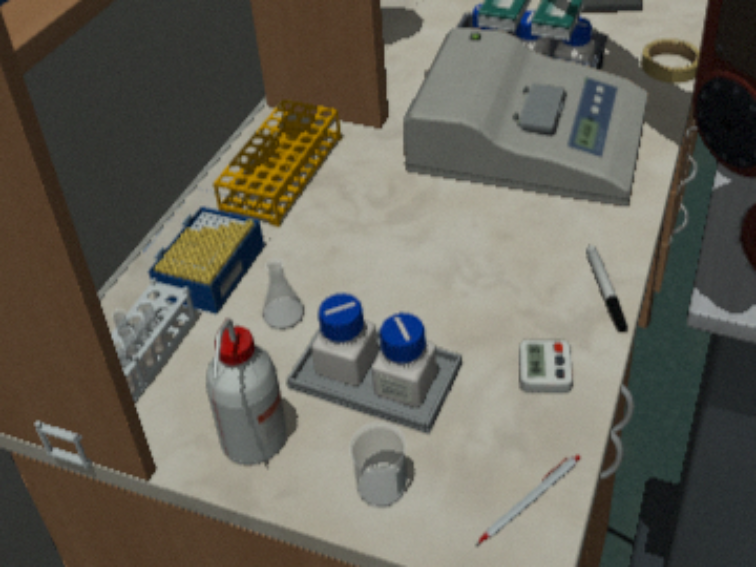

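The last views agree. The two boxes lie level at z = 122.9 over the crate row (wrist pixels (231,171) and (330,172)). The two loose jars stand in the tray with their bars about 45° off their bodies, and the flask is where it was. Handing in.

```bash
python3 - <<'E'
from h import *
print(robot.hand_in()); print(robot.state()['clock'])
E
```

```text
the job is handed in; nothing more can be done
None
the job is handed in; nothing more can be done
```

The job is done and handed in at about 62 s of the 210 s allowed. All five caps were tried with a 45° anticlockwise twist before either box was moved.

- **Tight jars (three):** in each case the body came round with the cap. They stand upright in a row on the crate floor, caps at x of about 397, 469 and 541 mm and y between -285 and -289 mm.
- **Loose jars (two):** the bodies stayed put while the caps turned. They stand upright in the tray, 75 mm apart. The bars read 44–46° off the bodies in the side camera.
- **Light boxes (both):** they lie side by side across the three caps, tops at 122.9 mm, tilt under 0.3°, centred at x of 426 and 511 mm, with about 24 mm between them for the finger. Each overlaps the middle cap by only about 10 mm.

**Mended:** between two pictures the middle crate jar shifted about 12 mm to the crate wall. I don't know if that was the announced knock or my release of the third jar next to it. I re-gripped it and set it back in the row before placing the boxes.

**Checks that disagreed:** one earlier wrist picture put one loose cap's turn at about 40°, while the side camera showed about 45°. The scene camera shows the boxes tilted about 3°, but its depth readings are coarse at that range, so I trusted the wrist view.

The flask was not touched. The gripper was open and clear of everything at the end.

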